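# Set out the poster markers on the sloped stand

### The arm

A 6-joint arm with a two-finger parallel gripper is mounted at the origin on the work surface. World frame = base frame: x ahead of the robot, y to its left, z up, the work surface at z = 0. Lengths are in m, angles in rad, forces in N, time in s.
With the tool pointing down it reaches from about 0.425 to 0.95 m from the base axis. Payload 3.5 kg.
Tool frame: the origin (TCP) lies at the very end of the fingers, on their centre line; the grasp point (between the pads) lies 19 mm behind it (tcp_to_grasp is the distance from the TCP to the grasp point, in m); z points along the fingers, y is the direction in which the jaws open and shut (so a half turn about z gives the same grasp; the last joint's range is limited). The gripper opens to 85 mm and grips with 20 to 120 N. Pads are 22 mm wide; open, the fingers measure 114 mm over their backs; the gripper's body (76 mm by 85 mm) begins 54 mm behind the grasp point. The pads swing forward as they close: fully open they stand 13 mm farther back than shut.
Start: joints at [1.101, 0.286, 1.577, -0, 1.279, -0.15], TCP at [0.212, 0.641, 0.231] pointing down, gripper open.
Joint ranges: [-2.77, 2.77], [-0.9, 2.22], [0.21, 2.48], [-1.53, 4.67], [0.24, 2.81], [-2.84, 2.84]. Speed limits (rad/s): [2.79, 2.79, 3.14, 3.14, 3.14, 3.14].

### API

Orientations are given as a unit quaternion [x, y, z, w].
In Python, from plant import * gives the robot as it stands. The module is installed in compiled form; this text tells all that it offers.
- The arm moves only by the tool arm_command, never from a script. Its argument "steps" is a list of rows, each a list of 3 entries, a list of its own where there are three numbers: the turn, a rotation vector about the tool's x, y, z in rad, then the shift along the tool's x, y, z in m, then the gripper command: -1 is shut, 1 is fully open, values between are in proportion. A call has 1 to 12 rows; each row is the pose to reach, as a shift and turn from the pose measured when the call began, along the tool's axes at that moment; what a row does not reach only later rows make up. A row lasts 1/8 s, in which the tool goes at most 62.5 mm and 10.7 degrees, less where a joint would pass 70% of its speed; a pose out of reach is approached as far as the arm can. A call with a gripper value outside its range is refused whole. The fingers move at their own pace and stop on an object; "force" is the grip in N (left out, the last holds). Time passes only in rows, so rows that repeat a pose let the fingers close. It gives the time, the measured TCP pose, the force and the opening at its end, in the units of the state.
- get_state(): the state, without advancing time (a new reading comes with each control period).
- read_camera(name): name is "side" or "top"; returns a dict with "frame" (420x560x3 uint8, red, green, blue), "vfov" (degrees; the focal length in pixels is half the picture's height over the tangent of half this angle, whatever the lens; pixels are square), "cx", "cy" (the principal point, pixels), "position" and "rotation" of the camera in the world. Camera axes: x right, y up, looking along -z (the intrinsics and any distortion apply to the point x, -y, -z); pixel columns grow to the right and rows downward; lengths in m; the calibration is good to about 2 mm. A picture is of the moment at which its call begins. There is no depth.
- sign_off(): hands the job in, once; it reports no verdict.
The state is a dict: "time": time; "qpos": joint angles; "dq": joint speeds; "joint_efforts": joint torques, N m; "eef_pos": TCP position; "tcp_rot": TCP orientation; "contact_force": force on the tool from outside, world axes, zero at the start; "wrist_torque": the same for the moment, N m; "opening": opening from 0.0 (shut) to 1.0 (fully open).
Only numpy, scipy, OpenCV 4.12 (cv2) and the standard library are available. Lean on these libraries where they do the work, as an engineer would, in place of code of your own. Each camera call takes 0.05 s, during which the arm holds its last target.

### The job

Get the poster table ready: flip open the toggle latch of the black supply box, raise its lid until it stands upright, and lay every marker from the box on the sloped wooden stand, one to a channel, flat on both rails, about centred along the slope and with the black cap at the lower end. Then shut the lid fully and snap the latch closed again. Leave the phone, glass, tape roll and paper pad where they are.

Things in the scene. Friction and masses are not known exactly. Their poses are not given: they have to be found in the camera images.
- box: black box, fixed, 190 (its x) x 320 (y) x 75 mm high outside, walls and floor 9 mm, open top under the lid. Origin: centre of its underside; +x side has the hinge, -x side (to the robot) the latch. Yaw within 0.2 rad; box and stand may swap sides. Inside, two battens along y (x = -58 and +42, top 21 mm above the table) carry the markers, one to a lane along x; lanes 64 mm apart, 46 mm wide between 14 mm high blocks; a strip fills x = 70 to 86
- lid (a joint): hinge of the wooden lid (190 x 320 x 10 mm, 0.4 kg) about the box's far (+x) top edge, along its y. 0 = shut (lid top 85.5 mm above the table), grows as it opens, stop at 1.6 rad (upright). Stiff hinge (0.55 Nm friction, some 8 N at the handle): the lid stays wherever it is left. The shut latch holds it down
- lid_handle (a point): centre of the lid's steel bar handle: a round bar 12 mm thick, 110 mm long along the box's y, on two posts. In the box's frame with the lid shut it is at x = -65, y = 0, z = 123.5 mm; the bar's axis is 38 mm above the lid's upper face. A round bar, so it can turn between the fingers as the lid swings
- lid_hinge (a point): point on the lid's hinge axis at mid width: box frame x = +95, z = 75.5 mm; the axis is along the box's y. The handle's axis lies 160 mm along the lid and 48 mm above the lid's underside from it
- latch (a joint): over-centre toggle latch in the middle of the box's -x face: a flat upright steel arm with a hook over a tongue of the lid, pivoting about the box's y at box x = -110, z = 40 mm. 0 = shut (arm upright), 0.8 rad = open (arm leaning out towards the robot). A spring snaps it to the nearer end; dead centre at 0.4 rad; about 4 N at the tip flips it either way
- latch_tip (a point): top end of the latch arm, middle of its thickness: the arm is 8 mm thick, 30 mm wide (along the box's y). Shut, this point is at box x = -124, z = 120 mm, 34 mm above the lid's upper face, with 49 mm free over the lid between arm and handle. Open (0.8 rad), it is at about box x = -177, z = 86 mm
- stand: wooden marker stand, fixed to the table: base 180 (x) x 280 (y) x 12 mm and two narrow raised rails along its y. Origin: centre of its underside, z up, its low side to its -x (towards the robot); yaw within about 0.2 rad
- ramp: sloped top of the stand. Origin 70 mm above the stand's, in the plane of the rails' tops; x points up the slope (0.26 rad), y as the stand's, z square to the slope. Rails 14 mm wide at ramp x = -45 and +45 mm, free between. On each, five ridges with 45-degree flanks, 12.7 mm high, part four channels 34 mm wide at the bottom, 60 mm apart. A 9 mm lip at the low end, inner face at ramp x = -81 mm
- slot0 (a point): centre of channel 0 of the ramp, on the plane of the rails' upper faces (ramp x = 0, y = -90 mm); axes as the ramp's. The centre of a marker lying in it is 13 mm above this point along the ramp's z
- slot1 (a point): centre of channel 1 of the ramp, on the plane of the rails' upper faces (ramp x = 0, y = -30 mm); axes as the ramp's. The centre of a marker lying in it is 13 mm above this point along the ramp's z
- slot2 (a point): centre of channel 2 of the ramp, on the plane of the rails' upper faces (ramp x = 0, y = 30 mm); axes as the ramp's. The centre of a marker lying in it is 13 mm above this point along the ramp's z
- slot3 (a point): centre of channel 3 of the ramp, on the plane of the rails' upper faces (ramp x = 0, y = 90 mm); axes as the ramp's. The centre of a marker lying in it is 13 mm above this point along the ramp's z
- marker0: jumbo poster marker, square barrel 26 x 26 mm, 140 mm long, 60 g, white with a black cap on the last 47 mm. Origin: its centre; its x runs along it towards the cap end. All markers are alike; may be absent
- marker0_cap (a point): middle of the cap end face of marker 0, 70 mm from its centre
- marker1: jumbo poster marker, square barrel 26 x 26 mm, 140 mm long, 60 g, white with a black cap on the last 47 mm. Origin: its centre; its x runs along it towards the cap end. All markers are alike; may be absent
- marker1_cap (a point): middle of the cap end face of marker 1, 70 mm from its centre
- marker2: jumbo poster marker, square barrel 26 x 26 mm, 140 mm long, 60 g, white with a black cap on the last 47 mm. Origin: its centre; its x runs along it towards the cap end. All markers are alike; may be absent
- marker2_cap (a point): middle of the cap end face of marker 2, 70 mm from its centre
- marker3: jumbo poster marker, square barrel 26 x 26 mm, 140 mm long, 60 g, white with a black cap on the last 47 mm. Origin: its centre; its x runs along it towards the cap end. All markers are alike; may be absent
- marker3_cap (a point): middle of the cap end face of marker 3, 70 mm from its centre
- phone: bystander: dark flat phone 150 x 74 x 9 mm, origin under its centre
- tumbler: bystander: drinking glass 72 mm wide, 100 mm high, origin under its centre
- tape_roll: bystander: roll of tape lying flat, 100 mm wide, 45 mm high, origin under its centre
- paper_pad: bystander: pad of paper 150 x 90 x 35 mm, origin under its centre

How it is judged:
By the outcome, as a careful person would: the job done as asked, in the order asked, and still so for the second after the job is handed in, with the robot touching nothing.
Of marker0, marker1, marker2, marker3 only 2 to 4 are there at a start; the rules pass over those that are not, and their reading is None.
At some moment in a run one of marker0, marker1, marker2, marker3 may be knocked a few centimetres aside while the robot is not near it.
Once in a run the grip may slacken for a moment while it holds something.
It also fails if it takes over 210 s, if anything falls off the work surface, if the arm or the gripper's body presses on something with over 40 N, if the wrist force passes 120 N, or if a joint passes its speed limit or range.

## Working session

There is one attempt and no reset: what is moved stays moved. The work goes in short steps, Python scripts to look and compute and a tool call to move; the robot and the scene stay as the last step left them, time stands still between calls to the robot, and variables do not carry over. Pictures are saved under pics/ and viewed, and the job is handed in when it is done.

Besides the shell and the picture viewer there is one more tool, called after "Request:" in YAML: its name, and indented under it one key for each argument. arm_command: Moves the arm, as the interface text tells. Its arguments: {"type":"object","properties":{"steps":{"type":"array"},"force":{"type":"number"}},"required":["steps"]}

```bash
mkdir -p pics; ls; python3 - <<'E'
from plant import *
import cv2
s=get_state();print(s)
for n in ("side","top"):
    c=read_camera(n);print(n,{k:v for k,v in c.items() if k!='frame'})
    cv2.imwrite(f"pics/{n}0.png",c['frame'][:,:,::-1])
E
```

```text
pics
{'time': 0.0, 'qpos': array([ 1.10102488e+00,  2.87183368e-01,  1.57815961e+00, -3.67279212e-06,
        1.27856787e+00, -1.49952550e-01]), 'dq': array([-3.69426772e-04, -1.28296576e-03,  9.96664074e-05, -8.11821577e-04,
        1.07584299e-03,  1.22991899e-04]), 'joint_efforts': array([-1.39627227e-04, -4.05987096e+01, -2.92625356e+01, -6.29195529e-05,
        5.82048131e-03, -8.69891380e-06]), 'eef_pos': array([0.21186488, 0.64021264, 0.22994477]), 'tcp_rot': array([ 1.59228179e-01,  9.87241127e-01, -1.10443263e-03, -3.51766268e-04]), 'contact_force': array([-0.14997947,  0.51308219,  0.79992623]), 'wrist_torque': array([0.00073603, 0.01364105, 0.05274458]), 'opening': 0.998597018545624}
side {'vfov': 44.961306206445514, 'cx': 278.99911308498775, 'cy': 209.08155286973286, 'position': array([ 0.42623663, -0.85500164,  0.67736882]), 'rotation': array([ 0.47173764, -0.05288259, -0.08142811,  0.87637691])}
top {'vfov': 42.45490893057833, 'cx': 271.5909534424967, 'cy': 214.81728477957478, 'position': array([ 0.35289932, -0.00687088,  1.37295395]), 'rotation': array([ 0.07076529, -0.06667233, -0.70095986,  0.70654253])}
```

View pics/side0.png

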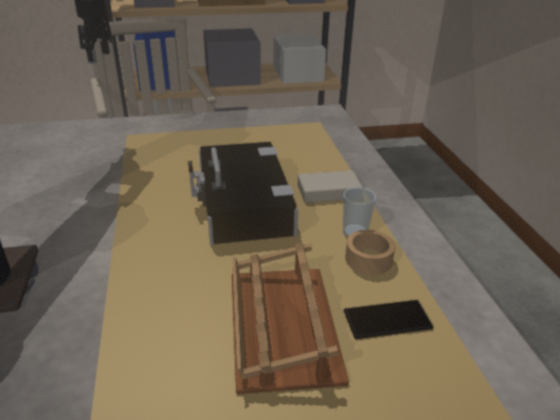

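View pics/top0.png

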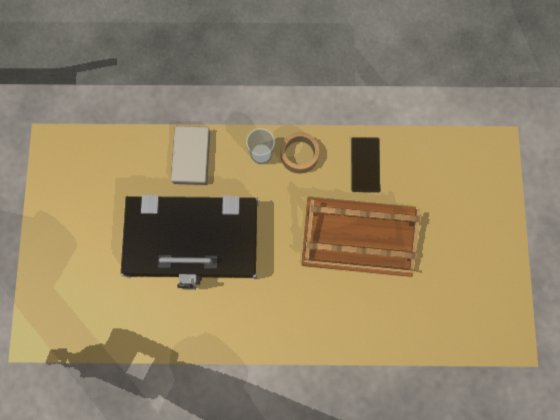

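```bash
cat > h.py <<'E'
import numpy as np, cv2
from scipy.spatial.transform import Rotation as R
from plant import *
def K(c):
    f=210/np.tan(np.radians(c['vfov'])/2); return f
def proj(c,P):
    P=np.atleast_2d(P); p=R.from_quat(c['rotation']).inv().apply(P-c['position'])
    f=K(c); return np.c_[c['cx']+f*p[:,0]/-p[:,2], c['cy']-f*p[:,1]/-p[:,2]]
def ray(c,uv,z):
    uv=np.atleast_2d(uv).astype(float); f=K(c)
    d=np.c_[(uv[:,0]-c['cx'])/f,-(uv[:,1]-c['cy'])/f,-np.ones(len(uv))]
    d=R.from_quat(c['rotation']).apply(d); t=(z-c['position'][2])/d[:,2]
    return c['position']+d*t[:,None]
def snap(n,name,crop=None,k=1):
    c=read_camera(n); im=c['frame'][:,:,::-1].copy()
    np.savez(f'pics/{name}.npz',**c)
    if crop: 
        x0,y0,x1,y1=crop; im=im[y0:y1,x0:x1]
    im=cv2.resize(im,None,fx=k,fy=k,interpolation=cv2.INTER_CUBIC)
    cv2.imwrite(f'pics/{name}.png',im); return c
def undo(name):
    d=np.load(f'pics/{name}.npz'); return {k:d[k] for k in d}
E
python3 - <<'E'
from h import *
for n in("side","top"):
    c=read_camera(n); print([k for k in c])
    np.savez(f'pics/{n}A.npz',**c)
    im=c['frame'][:,:,::-1].copy()
    print(n,R.from_quat(c['rotation']).as_matrix().round(3).tolist())
    print(proj(c,[[0,0,0],[.21,.64,.23],[.21,.64,.4],[.5,.3,0],[.5,-.3,0]]).round(0).tolist())
    # corners of pad etc
c=read_camera('top')
print(ray(c,[[32,125],[518,126],[536,366],[10,364],[190,155],[352,138],[380,138],[380,191],[352,191]],0).round(3))
c=read_camera('side')
print(ray(c,[[345,313],[421,303],[431,326],[355,335],[232,381],[341,381]],0).round(3))
for n,b in(("top",(110,180,430,300)),("side",(170,130,350,390))):
    c=read_camera(n);im=c['frame'][b[1]:b[3],b[0]:b[2],::-1]
    k=2.5 if n=='top' else 2.3
    cv2.imwrite(f'pics/{n}z.png',cv2.resize(im,None,fx=k,fy=k,interpolation=cv2.INTER_CUBIC))
E
```

```text
['frame', 'vfov', 'cx', 'cy', 'position', 'rotation']
side [[0.981, 0.093, -0.17], [-0.193, 0.542, -0.818], [0.016, 0.835, 0.549]]
[[-22.0, 281.0], [99.0, 62.0], [88.0, -2.0], [218.0, 184.0], [252.0, 365.0]]
['frame', 'vfov', 'cx', 'cy', 'position', 'rotation']
top [[0.008, 0.981, -0.193], [-1.0, 0.007, -0.007], [-0.005, 0.193, 0.981]]
[[270.0, 473.0], [-45.0, 390.0], [-102.0, 403.0], [154.0, 262.0], [390.0, 263.0]]
[[ 0.864  0.647  0.   ]
 [ 0.87  -0.653  0.   ]
 [ 0.251 -0.648  0.   ]
 [ 0.245  0.643  0.   ]
 [ 0.783  0.22   0.   ]
 [ 0.834 -0.21   0.   ]
 [ 0.834 -0.284  0.   ]
 [ 0.689 -0.28   0.   ]
 [ 0.688 -0.207  0.   ]]
[[ 0.688 -0.212  0.   ]
 [ 0.84  -0.212  0.   ]
 [ 0.832 -0.271  0.   ]
 [ 0.69  -0.267  0.   ]
 [ 0.465 -0.325  0.   ]
 [ 0.637 -0.356  0.   ]]
```

View pics/topz.png

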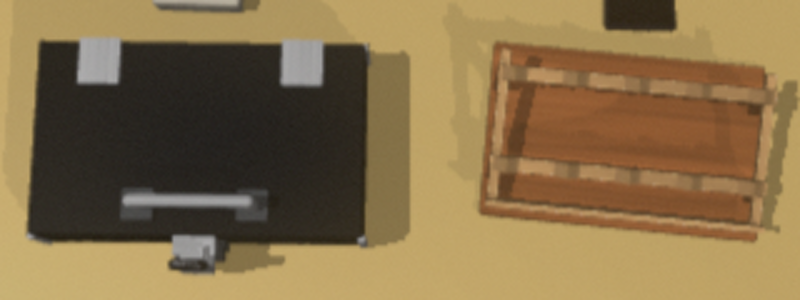

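View pics/sidez.png

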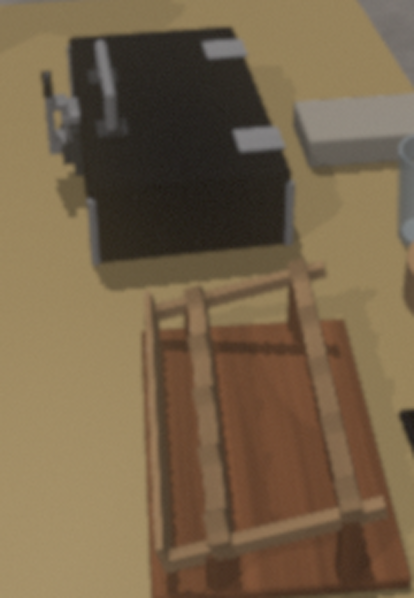

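```bash
python3 - <<'E'
from h import *
from scipy.optimize import least_squares
T=undo('topA');S=undo('sideA')
def pd(c,P,k):
    P=np.atleast_2d(P); p=R.from_quat(c['rotation']).inv().apply(P-c['position'])
    x=p[:,0]/-p[:,2]; y=-p[:,1]/-p[:,2]; r=x*x+y*y; f=K(c); s=1+k*r
    return np.c_[c['cx']+f*x*s,c['cy']+f*y*s]
l=.0855
box=[('T',(.095,.16,l),(126,196.8)),('T',(.095,-.16,l),(256.8,198)),('T',(-.095,-.16,l),(256.4,276)),('T',(-.095,.16,l),(121.2,274.8)),
('S',(-.095,.16,l),(200.4,146)),('S',(.095,.16,l),(270.9,142.2)),('S',(.095,-.16,l),(295.7,207.4)),('S',(-.095,-.16,0),(212,244)),('S',(.095,-.16,0),(297.4,235.2))]
st=[('T',(.09,.14,.012),(307.6,196.8)),('T',(.09,-.14,.012),(416,206.8)),('T',(-.09,-.14,.012),(412.8,276.4)),('T',(-.09,.14,.012),(302,265.2)),
('S',(.09,.14,.012),(319.6,269)),('S',(-.09,-.14,.012),(236,389.6)),('S',(.09,-.14,.012),(347,384))]
def res(v,full=False):
    o=[]
    for q,L in((v[:3],box),(v[3:6],st)):
        c,s=np.cos(q[2]),np.sin(q[2])
        for cam,p,uv in L:
            P=[q[0]+c*p[0]-s*p[1],q[1]+s*p[0]+c*p[1],p[2]]
            k=v[6] if cam=='T' else v[7]
            o.append(pd(T if cam=='T' else S,P,k)[0]-uv)
    o=np.array(o); return o if full else o.ravel()
r=least_squares(res,[.55,.2,0,.55,-.2,0,0,0],loss='soft_l1'); print(r.x.round(4));print(res(r.x,1).round(1))
r=least_squares(lambda v:res(np.r_[v,0,0]),r.x[:6],loss='soft_l1'); print(r.x.round(4));print(res(np.r_[r.x,0,0],1).round(1))
E
```

```text
[ 0.5552  0.1979 -0.0012  0.5681 -0.2231 -0.094  -0.016  -0.0651]
[[ 0.4 -0.5]
 [ 0.2 -0.7]
 [-0.6 -0.7]
 [ 0.3 -0.8]
 [-1.5 -0.3]
 [-0.5 -1.7]
 [ 1.  -2.9]
 [-1.4  1.2]
 [-2.   1.2]
 [ 0.7 -0.6]
 [ 0.7  0.2]
 [ 0.3  0.4]
 [-0.1  0.3]
 [-0.  -0.9]
 [-1.1  0.2]
 [ 1.6 -2.7]]
[ 0.5553  0.1977 -0.0011  0.5683 -0.2222 -0.0947]
[[ 0.3 -0.6]
 [ 0.3 -0.7]
 [-0.5 -0.7]
 [ 0.2 -0.7]
 [-1.7 -0.4]
 [-0.5 -1.7]
 [ 1.1 -2.9]
 [-1.5  1.3]
 [-2.   1.3]
 [ 0.4 -0.7]
 [ 0.5  0.1]
 [ 0.   0.4]
 [-0.5  0.2]
 [ 0.  -1.2]
 [-1.6  1.2]
 [ 2.1 -1.6]]
```

```bash
cat >> h.py <<'E'
BOX=np.array([.5553,.1977,-.0011]); ST=np.array([.5683,-.2222,-.0947])
def tf(q,p):
    p=np.atleast_2d(p).astype(float); c,s=np.cos(q[2]),np.sin(q[2])
    return np.c_[q[0]+c*p[:,0]-s*p[:,1],q[1]+s*p[:,0]+c*p[:,1],p[:,2]]
def ramp(p):
    p=np.atleast_2d(p).astype(float); c,s=np.cos(.26),np.sin(.26)
    return tf(ST,np.c_[c*p[:,0]-s*p[:,2],p[:,1],.07+s*p[:,0]+c*p[:,2]])
def overlay(c,name,crop,k,lines,col=(0,255,0)):
    x0,y0,x1,y1=crop; im=np.ascontiguousarray(c['frame'][y0:y1,x0:x1,::-1])
    im=cv2.resize(im,None,fx=k,fy=k,interpolation=cv2.INTER_CUBIC)
    for L in lines:
        uv=(proj(c,L)-[x0,y0]+.5)*k-.5
        cv2.polylines(im,[np.round(uv*8).astype(np.int32)],False,col,1,cv2.LINE_AA,3)
    cv2.imwrite(f'pics/{name}.png',im)
def rect(z,hx,hy): return np.array([[hx,hy,z],[hx,-hy,z],[-hx,-hy,z],[-hx,hy,z],[hx,hy,z]])
def wires():
    B=[tf(BOX,rect(.0855,.095,.16)),tf(BOX,rect(0,.095,.16)),tf(BOX,[[-.065,.055,.1235],[-.065,-.055,.1235]]),tf(BOX,[[-.124,.015,.12],[-.124,-.015,.12],[-.110,-.015,.04]])]
    B+=[tf(ST,rect(.012,.09,.14)),tf(ST,rect(0,.09,.14))]
    for x in(-.045,.045): B.append(ramp([[x,-.137,0],[x,.137,0]]))
    for y in(-.12,-.06,0,.06,.12): B.append(ramp([[-.055,y,.0127],[.055,y,.0127]]))
    return B
E
python3 - <<'E'
from h import *
overlay(undo('topA'),'o1',(110,180,430,300),2.5,wires())
overlay(undo('sideA'),'o2',(170,130,350,390),2.3,wires())
E
```

```text
(no output)
```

View pics/o1.png

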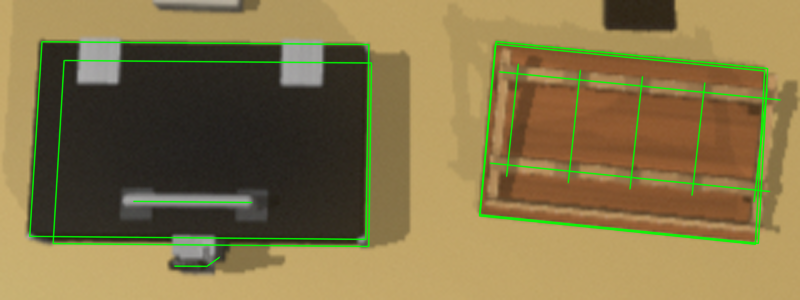

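View pics/o2.png

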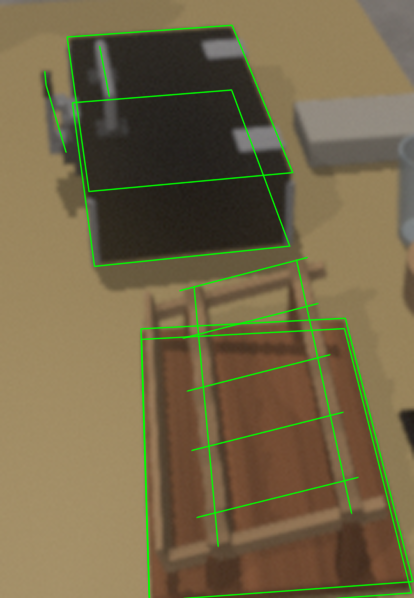

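```bash
cat >> h.py <<'E'
DOWN=np.diag([-1.,1,-1])   # yaw pi: tool x = -X, tool y=+Y
def Rz(a): return R.from_euler('z',a).as_matrix()
def Ry(a): return R.from_euler('y',a).as_matrix()
def plan(W,p0=None,r0=None,slow=.055):
    """W: list of (pos,Rmat,grip,extra rows[,step])"""
    s=get_state(); p0=s['eef_pos']; r0=R.from_quat(s['tcp_rot'])
    print('t',round(s['time'],2),'p',p0.round(4),'op',round(s['opening'],3),'F',s['contact_force'].round(1))
    p,r=p0,r0; n=0
    for w in W:
        P=np.array(w[0]);Q=R.from_matrix(w[1])
        sp=w[4] if len(w)>4 else .06
        d=np.linalg.norm(P-p);a=(r.inv()*Q).magnitude()
        m=max(int(np.ceil(d/sp)),int(np.ceil(np.degrees(a)/10.5)))
        sh=r0.inv().apply(P-p0); tv=(r0.inv()*Q).as_rotvec()
        n+=m+w[3]
        print(f'{m}+{w[3]} x [{np.round(tv,3).tolist()},{np.round(sh,3).tolist()},{w[2]}]')
        if len(w)>4:
            for i in range(1,m+1):
                print('    ',np.round(r0.inv().apply(p+(P-p)*i/m-p0),3).tolist())
        p,r=P,Q
    print('rows',n)
E
python3 - <<'E'
from h import *
b=lambda *p: tf(BOX,p)[0]
plan([(b(-.0955,0,.2),DOWN,-1,1)])
print(b(-.0955,0,.097),b(-.15,0,.097))
E
```

```text
t 0.4 p [0.2121 0.6407 0.2311] op 1.0 F [ 0.1  0.1 -0.6]
9+1 x [[-0.0, -0.0, -0.32],[-0.374, -0.343, 0.031],-1]
rows 10
[0.45980006 0.19780505 0.097     ] [0.40530009 0.197865   0.097     ]
```

Request:
arm_command:
  steps:
    - [[0,0,-0.32],[-0.374,-0.343,0.031],-1]
    - [[0,0,-0.32],[-0.374,-0.343,0.031],-1]
    - [[0,0,-0.32],[-0.374,-0.343,0.031],-1]
    - [[0,0,-0.32],[-0.374,-0.343,0.031],-1]
    - [[0,0,-0.32],[-0.374,-0.343,0.031],-1]
    - [[0,0,-0.32],[-0.374,-0.343,0.031],-1]
    - [[0,0,-0.32],[-0.374,-0.343,0.031],-1]
    - [[0,0,-0.32],[-0.374,-0.343,0.031],-1]
    - [[0,0,-0.32],[-0.374,-0.343,0.031],-1]
    - [[0,0,-0.32],[-0.374,-0.343,0.031],-1]
    - [[0,0,-0.32],[-0.374,-0.343,0.031],-1]
    - [[0,0,-0.32],[-0.374,-0.343,0.031],-1]
  force: 50

```text
time: 1.9
eef_pos: [0.4587, 0.1988, 0.2003]
tcp_rot: [-0.001, 1.0, -0.0, -0.0]
contact_force: [0.2, 0.4, -0.9]
opening: 0.002
```

```bash
python3 - <<'E'
from h import *
b=lambda *p: tf(BOX,p)[0]
s=get_state();print(R.from_quat(s['tcp_rot']).as_matrix().round(3).tolist())
plan([(b(-.0955,0,.097),DOWN,-1,1),(b(-.15,0,.097),DOWN,-1,1,.012)])
c=snap('side','s1',(170,30,350,260),2.3)
E
```

```text
[[-1.0, -0.003, -0.0], [-0.003, 1.0, -0.0], [0.0, -0.0, -1.0]]
t 1.9 p [0.4587 0.1988 0.2003] op 0.002 F [ 0.2  0.4 -0.9]
2+1 x [[-0.0, -0.0, 0.003],[-0.001, -0.001, 0.103],-1]
5+1 x [[-0.0, -0.0, 0.003],[0.053, -0.001, 0.103],-1]
     [0.01, -0.001, 0.103]
     [0.021, -0.001, 0.103]
     [0.032, -0.001, 0.103]
     [0.042, -0.001, 0.103]
     [0.053, -0.001, 0.103]
rows 9
```

View pics/s1.png

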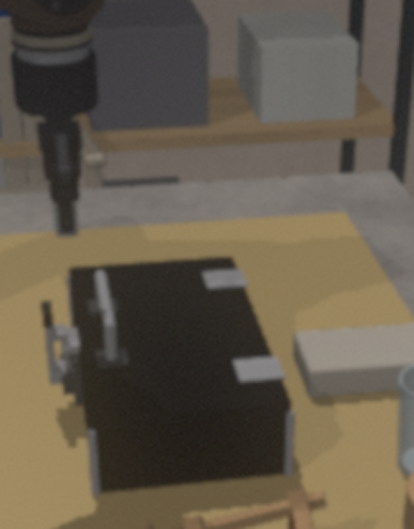

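Request:
arm_command:
  steps:
    - [[0,0,0],[-0.001,-0.001,0.055],-1]
    - [[0,0,0],[-0.001,-0.001,0.103],-1]
    - [[0,0,0],[-0.001,-0.001,0.103],-1]
    - [[0,0,0],[0.01,-0.001,0.103],-1]
    - [[0,0,0],[0.02,-0.001,0.103],-1]
    - [[0,0,0],[0.03,-0.001,0.103],-1]
    - [[0,0,0],[0.04,-0.001,0.103],-1]
    - [[0,0,0],[0.05,-0.001,0.103],-1]
    - [[0,0,0],[0.055,-0.001,0.103],-1]
    - [[0,0,0],[0.055,-0.001,0.103],-1]

```text
time: 3.2
eef_pos: [0.4033, 0.1976, 0.0973]
tcp_rot: [-0.001, 1.0, -0.0, -0.0]
contact_force: [-0.2, -0.1, -0.0]
opening: 0.0
```

```bash
python3 - <<'E'
from h import *
c=snap('side','s2',(170,30,350,260),2.3)
E
```

```text
(no output)
```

View pics/s2.png

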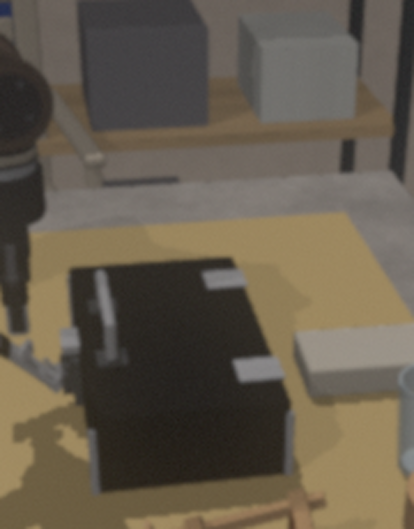

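```bash
cat >> h.py <<'E'
HG=np.array([[0,1.,0],[1,0,0],[0,0,-1]])
b=lambda *p: tf(BOX,p)[0]
E
python3 - <<'E'
from h import *
plan([(get_state()['eef_pos']+[0,0,.08],DOWN,-1,0),(b(-.065,0,.2),HG,.2,0),(b(-.065,0,.106),HG,.2,0)])
E
```

```text
t 3.25 p [0.4037 0.1976 0.0974] op 0.002 F [-0.4  0.1  0.6]
2+0 x [[-0.0, -0.0, 0.003],[0.0, -0.0, -0.08],-1]
9+0 x [[-0.0, 0.0, 1.573],[-0.087, -0.0, -0.103],0.2]
2+0 x [[-0.0, 0.0, 1.573],[-0.087, -0.0, -0.009],0.2]
rows 13
```

Request:
arm_command:
  steps:
    - [[0,0,0],[0,0,-0.06],-1]
    - [[0,0,0.16],[0,0,-0.1],0.2]
    - [[0,0,1.57],[-0.087,0,-0.103],0.2]
    - [[0,0,1.57],[-0.087,0,-0.103],0.2]
    - [[0,0,1.57],[-0.087,0,-0.103],0.2]
    - [[0,0,1.57],[-0.087,0,-0.103],0.2]
    - [[0,0,1.57],[-0.087,0,-0.103],0.2]
    - [[0,0,1.57],[-0.087,0,-0.103],0.2]
    - [[0,0,1.57],[-0.087,0,-0.103],0.2]
    - [[0,0,1.57],[-0.087,0,-0.103],0.2]
    - [[0,0,1.57],[-0.087,0,-0.103],0.2]
    - [[0,0,1.57],[-0.087,0,-0.103],0.2]

```text
time: 4.75
eef_pos: [0.4909, 0.1977, 0.2003]
tcp_rot: [0.705, 0.709, -0.0, 0.0]
contact_force: [-0.5, -0.3, -0.1]
opening: 0.596
```

```bash
python3 - <<'E'
from h import *
plan([(b(-.065,0,.106),HG,.2,0)])
c=snap('side','s3',(170,30,350,260),2.3)
E
```

```text
t 4.75 p [0.4909 0.1977 0.2003] op 0.596 F [-0.5 -0.3 -0.1]
2+0 x [[-0.0, 0.0, 0.005],[0.0, -0.001, 0.094],0.2]
rows 2
```

View pics/s3.png

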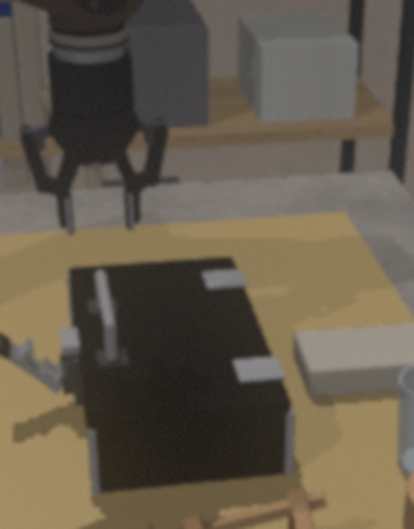

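Request:
arm_command:
  steps:
    - [[0,0,0],[0,-0.001,0.05],0.2]
    - [[0,0,0],[0,-0.001,0.094],0.2]
    - [[0,0,0],[0,-0.001,0.094],0.2]
    - [[0,0,0],[0,-0.001,0.094],-1]
    - [[0,0,0],[0,-0.001,0.094],-1]
    - [[0,0,0],[0,-0.001,0.094],-1]
    - [[0,0,0],[0,-0.001,0.094],-1]
    - [[0,0,0],[0,-0.001,0.094],-1]
  force: 70

```text
time: 5.8
eef_pos: [0.4918, 0.1981, 0.109]
tcp_rot: [0.706, 0.709, 0.002, 0.001]
contact_force: [0.4, -0.2, 6.7]
opening: 0.109
```

```bash
cat >> h.py <<'E'
def lidpose(th,a):
    ang=np.arctan2(.048,-.160)-th; r=np.hypot(.16,.048)
    g=b(.095+r*np.cos(ang),0,.0755+r*np.sin(ang))
    Q=Rz(BOX[2])@Ry(a)@HG
    return g-Q[:,2]*.018,Q   # placeholder offset sign fixed below
def lidpose(th,a,off=.0175):
    ang=np.arctan2(.048,-.160)-th; r=np.hypot(.16,.048)
    g=b(.095+r*np.cos(ang),0,.0755+r*np.sin(ang))
    Q=Rz(BOX[2])@Ry(a)@HG
    return g+Q[:,2]*off,Q
def rows(L,g):
    s=get_state(); p0=s['eef_pos']; r0=R.from_quat(s['tcp_rot']); 
    print('t',round(s['time'],2),'p',p0.round(4),'op',round(s['opening'],3),'F',s['contact_force'].round(1))
    for P,Q in L:
        print([np.round((r0.inv()*R.from_matrix(Q)).as_rotvec(),2).tolist(),np.round(r0.inv().apply(P-p0),3).tolist(),g])
E
python3 - <<'E'
from h import *
rows([lidpose(t,.0) for t in np.linspace(.08,.8,10)],-1)
E
```

```text
t 5.8 p [0.4918 0.1981 0.109 ] op 0.109 F [ 0.4 -0.2  6.7]
[[0.01, -0.0, 0.01], [-0.0, 0.003, -0.01], -1]
[[0.01, -0.0, 0.01], [-0.0, 0.008, -0.022], -1]
[[0.01, -0.0, 0.01], [-0.0, 0.015, -0.034], -1]
[[0.01, -0.0, 0.01], [-0.0, 0.022, -0.045], -1]
[[0.01, -0.0, 0.01], [-0.0, 0.03, -0.055], -1]
[[0.01, -0.0, 0.01], [-0.0, 0.039, -0.065], -1]
[[0.01, -0.0, 0.01], [-0.001, 0.049, -0.074], -1]
[[0.01, -0.0, 0.01], [-0.001, 0.059, -0.083], -1]
[[0.01, -0.0, 0.01], [-0.001, 0.07, -0.09], -1]
[[0.01, -0.0, 0.01], [-0.001, 0.082, -0.097], -1]
```

Request:
arm_command:
  steps:
    - [[0,0,0],[0,0.002,-0.013],-1]
    - [[0,0,0],[0,0.007,-0.025],-1]
    - [[0,0,0],[0,0.014,-0.037],-1]
    - [[0,0,0],[0,0.021,-0.048],-1]
    - [[0,0,0],[0,0.029,-0.058],-1]
    - [[0,0,0],[0,0.038,-0.068],-1]
    - [[0,0,0],[0,0.048,-0.077],-1]
    - [[0,0,0],[0,0.058,-0.086],-1]
    - [[0,0,0],[0,0.069,-0.093],-1]
    - [[0,0,0],[0,0.081,-0.1],-1]
    - [[0,0,0],[0,0.081,-0.1],-1]

```text
time: 7.18
eef_pos: [0.5733, 0.1978, 0.2129]
tcp_rot: [0.706, 0.709, 0.002, 0.002]
contact_force: [-6.7, -2.0, 2.4]
opening: 0.107
```

```bash
python3 - <<'E'
from h import *
rows([lidpose(t,a,.0145) for t,a in zip(np.linspace(.88,1.61,10),np.linspace(.04,.3,10))],-1)
c=snap('side','s4',(170,0,400,260),2.2)
E
```

```text
t 7.17 p [0.5733 0.1978 0.2129] op 0.107 F [-6.7 -2.   2.4]
[[0.05, 0.0, 0.01], [-0.0, 0.011, -0.002], -1]
[[0.07, 0.0, 0.01], [-0.0, 0.024, -0.007], -1]
[[0.1, 0.0, 0.01], [-0.0, 0.036, -0.01], -1]
[[0.13, 0.0, 0.01], [-0.0, 0.049, -0.013], -1]
[[0.16, 0.0, 0.01], [-0.0, 0.062, -0.014], -1]
[[0.19, 0.0, 0.01], [-0.001, 0.075, -0.015], -1]
[[0.22, 0.0, 0.01], [-0.001, 0.089, -0.014], -1]
[[0.25, 0.0, 0.01], [-0.001, 0.102, -0.013], -1]
[[0.28, 0.0, 0.01], [-0.001, 0.114, -0.01], -1]
[[0.31, 0.0, 0.01], [-0.001, 0.127, -0.006], -1]
```

View pics/s4.png

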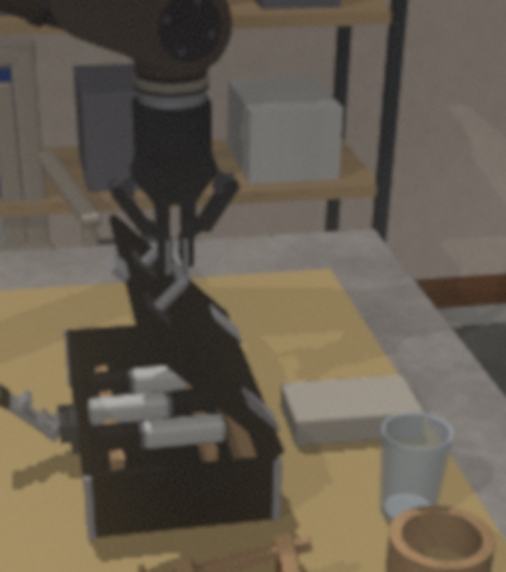

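Request:
arm_command:
  steps:
    - [[0.05,0,0],[0,0.011,-0.003],-1]
    - [[0.07,0,0],[0,0.024,-0.008],-1]
    - [[0.1,0,0],[0,0.036,-0.011],-1]
    - [[0.13,0,0],[0,0.049,-0.014],-1]
    - [[0.16,0,0],[0,0.062,-0.015],-1]
    - [[0.19,0,0],[0,0.075,-0.016],-1]
    - [[0.22,0,0],[0,0.089,-0.015],-1]
    - [[0.25,0,0],[0,0.102,-0.013],-1]
    - [[0.28,0,0],[0,0.114,-0.01],-1]
    - [[0.31,0,0],[0,0.127,-0.006],-1]
    - [[0.31,0,0],[0,0.13,-0.005],-1]
    - [[0.31,0,0],[0,0.13,-0.005],-1]

```text
time: 8.72
eef_pos: [0.7026, 0.1973, 0.2272]
tcp_rot: [0.697, 0.701, -0.109, -0.106]
contact_force: [-13.4, -4.4, 13.0]
opening: 0.104
```

```bash
python3 - <<'E'
from h import *
s=get_state()
p,Q=lidpose(1.6,.3,.0145);print(p,s['eef_pos'],s['opening'])
rows([(s['eef_pos']-.05*Q[:,2],Q),(s['eef_pos']-.12*Q[:,2],Q)],-.6)
c=snap('side','s5',(170,0,400,260),2.2)
E
```

```text
[0.69866633 0.1975423  0.22017782] [0.70262403 0.19728132 0.22723531] 0.10435981179197626
t 8.72 p [0.7026 0.1973 0.2272] op 0.104 F [-13.4  -4.4  13. ]
[[-0.01, 0.01, 0.01], [-0.0, -0.0, -0.05], -0.6]
[[-0.01, 0.01, 0.01], [-0.001, -0.001, -0.12], -0.6]
```

View pics/s5.png

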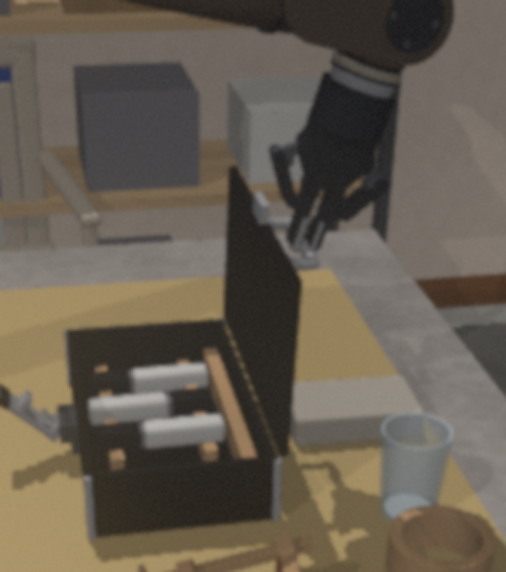

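Request:
arm_command:
  steps:
    - [[0,0,0],[0,0,0],-0.5]
    - [[0,0,0],[0,0,0],-0.5]
    - [[0,0,0],[0,0,0],-0.5]
    - [[0,0,0],[0,0,-0.04],-0.5]
    - [[0,0,0],[0,0,-0.08],-0.5]
    - [[0,0,0],[0,0,-0.13],-0.5]
    - [[0,0,0],[0,0,-0.13],-0.5]

```text
time: 9.65
eef_pos: [0.7437, 0.198, 0.3573]
tcp_rot: [0.698, 0.701, -0.105, -0.103]
contact_force: [0.6, 0.8, -0.0]
opening: 0.25
```

```bash
python3 - <<'E'
from h import *
s=get_state();print(s['qpos'].round(2))
plan([([.62,.0,.36],DOWN,-.3,0)])
c=snap('side','s6',(170,0,400,260),2.2)
E
```

```text
[0.12 0.63 0.91 0.03 1.9  0.12]
t 9.65 p [0.7437 0.198  0.3573] op 0.25 F [ 0.6  0.8 -0. ]
9+0 x [[-0.234, -0.229, -1.554],[-0.197, -0.12, 0.034],-0.3]
rows 9
```

View pics/s6.png

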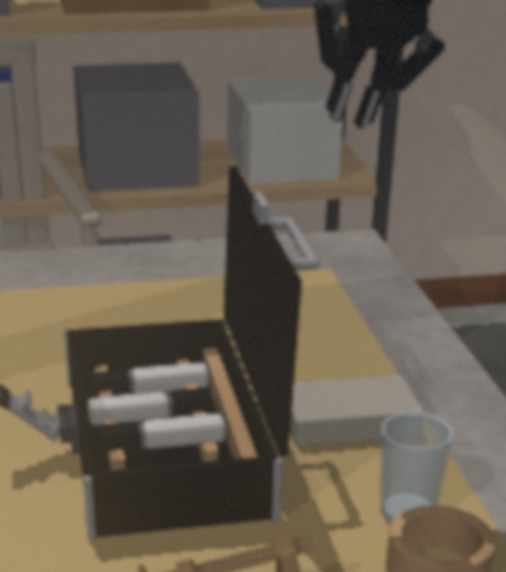

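Request:
arm_command:
  steps:
    - [[-0.234,-0.229,-1.554],[-0.197,-0.12,0.034],-0.3]
    - [[-0.234,-0.229,-1.554],[-0.197,-0.12,0.034],-0.3]
    - [[-0.234,-0.229,-1.554],[-0.197,-0.12,0.034],-0.3]
    - [[-0.234,-0.229,-1.554],[-0.197,-0.12,0.034],-0.3]
    - [[-0.234,-0.229,-1.554],[-0.197,-0.12,0.034],-0.3]
    - [[-0.234,-0.229,-1.554],[-0.197,-0.12,0.034],-0.3]
    - [[-0.234,-0.229,-1.554],[-0.197,-0.12,0.034],-0.3]
    - [[-0.234,-0.229,-1.554],[-0.197,-0.12,0.034],-0.3]
    - [[-0.234,-0.229,-1.554],[-0.197,-0.12,0.034],-0.3]
    - [[-0.234,-0.229,-1.554],[-0.197,-0.12,0.034],-0.3]

```text
time: 10.95
eef_pos: [0.6184, 0.0004, 0.3554]
tcp_rot: [0.0, 1.0, 0.0, -0.004]
contact_force: [0.2, -0.0, -0.4]
opening: 0.349
```

```bash
python3 - <<'E'
from h import *
s=get_state();print(s['qpos'].round(2), s['eef_pos'])
c=snap('top','t6',(110,170,310,300),4)
W=[tf(BOX,[[-.086,y+d,.021],[.07,y+d,.021]]) for y in(-.096,-.032,.032,.096) for d in (-.013,.013)]
overlay(c,'t6o',(110,170,310,300),4,W)
c=snap('side','s7',(190,150,320,250),6)
E
```

```text
[-0.16  0.1   1.57 -0.    1.48 -1.73] [6.18412628e-01 3.51337312e-04 3.55414157e-01]
```

View pics/t6.png

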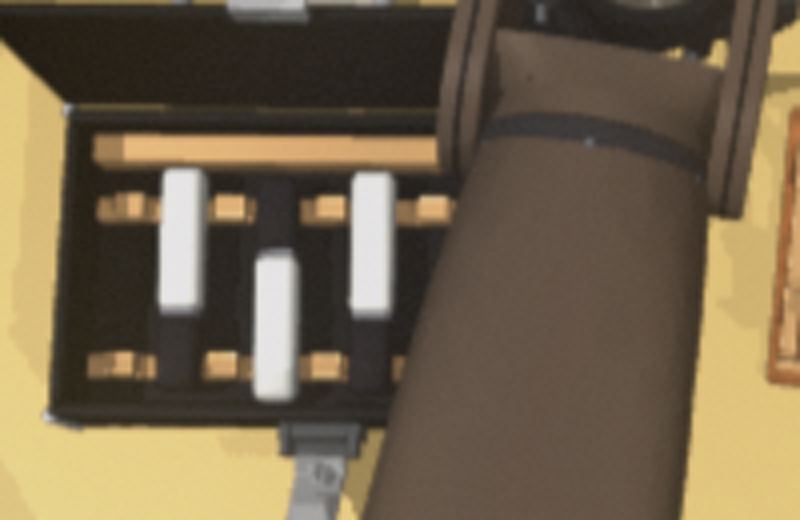

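View pics/s7.png

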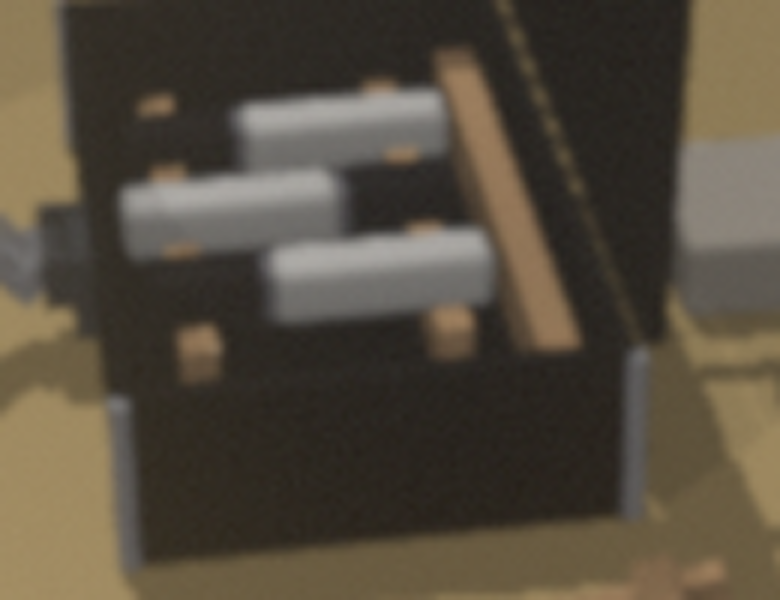

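```bash
python3 - <<'E'
from h import *
c=undo('t6')
z=np.array([[183,172],[174.5,388],[275,178],[275,400],[373,172],[370,388]],float)/4+[110,170]
print(ray(c,z,.047).round(4))
E
```

```text
[[0.6168 0.2921 0.047 ]
 [0.4815 0.2905 0.047 ]
 [0.6134 0.2343 0.047 ]
 [0.4747 0.2285 0.047 ]
 [0.6177 0.1731 0.047 ]
 [0.4825 0.1704 0.047 ]]
```

View pics/t6o.png

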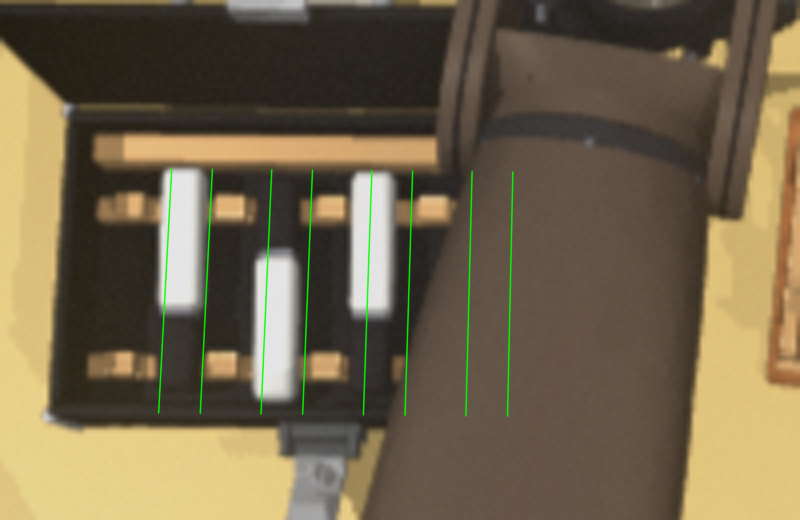

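```bash
python3 - <<'E'
from h import *
plan([([.547,.172,.2],DOWN,.15,1),([.547,.172,.02],DOWN,.15,1)])
E
```

```text
t 11.05 p [6.188e-01 5.000e-04 3.560e-01] op 0.35 F [-0.1  0.9  0. ]
5+1 x [[-0.0, -0.007, -0.001],[0.071, 0.172, 0.156],0.15]
4+1 x [[-0.0, -0.007, -0.001],[0.07, 0.172, 0.336],0.15]
rows 11
```

Request:
arm_command:
  steps:
    - [[0,-0.007,0],[0.071,0.172,0.156],0.15]
    - [[0,-0.007,0],[0.071,0.172,0.156],0.15]
    - [[0,-0.007,0],[0.071,0.172,0.156],0.15]
    - [[0,-0.007,0],[0.071,0.172,0.156],0.15]
    - [[0,-0.007,0],[0.071,0.172,0.156],0.15]
    - [[0,-0.007,0],[0.071,0.172,0.17],0.15]
    - [[0,-0.007,0],[0.071,0.172,0.22],0.15]
    - [[0,-0.007,0],[0.07,0.172,0.24],0.15]

```text
time: 12.05
eef_pos: [0.5466, 0.1712, 0.114]
tcp_rot: [0.001, 1.0, -0.0, -0.002]
contact_force: [-0.3, -0.1, -0.1]
opening: 0.573
```

```bash
python3 - <<'E'
from h import *
plan([([.547,.172,.02],DOWN,.15,1)])
c=snap('side','s8',(190,100,320,250),4)
E
```

```text
t 12.05 p [0.5466 0.1712 0.114 ] op 0.573 F [-0.3 -0.1 -0.1]
2+1 x [[-0.001, -0.003, -0.003],[-0.001, 0.001, 0.094],0.15]
rows 3
```

View pics/s8.png

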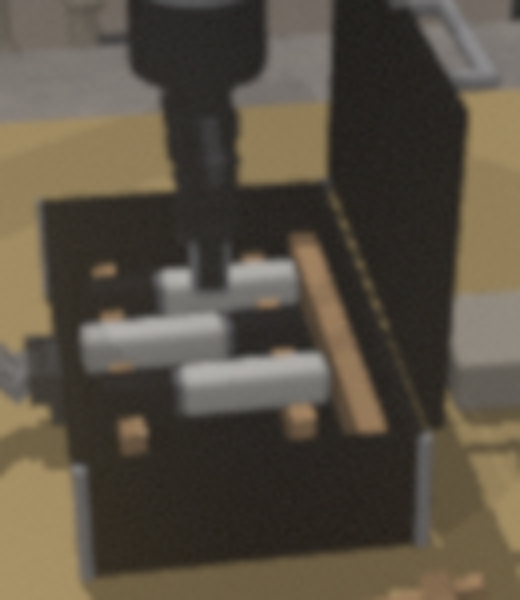

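Request:
arm_command:
  steps:
    - [[0,0,0],[0,0.001,0.05],0.15]
    - [[0,0,0],[0,0.001,0.08],0.15]
    - [[0,0,0],[0,0.001,0.094],0.15]
    - [[0,0,0],[0,0.001,0.094],0.15]
    - [[0,0,0],[0,0.001,0.094],-1]
    - [[0,0,0],[0,0.001,0.094],-1]
    - [[0,0,0],[0,0.001,0.094],-1]
    - [[0,0,0],[0,0.001,0.094],-1]
  force: 60

```text
time: 13.1
eef_pos: [0.547, 0.1723, 0.0204]
tcp_rot: [0.001, 1.0, -0.0, -0.001]
contact_force: [-0.8, -0.5, 6.7]
opening: 0.291
```

```bash
cat >> h.py <<'E'
def slotpose(i,up=0.,flip=False,dx=0.,gz=.013):
    Q=Rz(ST[2])@Ry(-.26)@DOWN
    if flip: Q=Q@np.diag([-1.,-1,1])
    g=ramp([dx,(-.09,-.03,.03,.09)[i],gz+up])[0]
    return g,Q
E
python3 - <<'E'
from h import *
s=get_state();print(s['opening'],s['eef_pos'])
plan([([.547,.172,.2],DOWN,-1,0)])
E
```

```text
0.29080315036545024 [0.54697112 0.17225264 0.02037045]
t 13.1 p [0.547  0.1723 0.0204] op 0.291 F [-0.8 -0.5  6.7]
3+0 x [[-0.001, -0.002, -0.003],[0.0, -0.0, -0.18],-1]
rows 3
```

Request:
arm_command:
  steps:
    - [[0,0,0],[0,0,-0.03],-1]
    - [[0,0,0],[0,0,-0.08],-1]
    - [[0,0,0],[0,0,-0.14],-1]
    - [[0,0,0],[0,0,-0.18],-1]
    - [[0,0,0],[0,0,-0.18],-1]

```text
time: 13.72
eef_pos: [0.5496, 0.1728, 0.2054]
tcp_rot: [0.001, 1.0, 0.0, 0.004]
contact_force: [-0.4, -0.7, -1.2]
opening: 0.29
```

```bash
python3 - <<'E'
from h import *
g,Q=slotpose(0,.12); s=get_state()
plan([(g+Q[:,2]*.0136,Q,-1,0)])
c=snap('side','s9',(170,60,330,250),3.5)
snap('top','t9',(110,170,310,300),4)
E
```

```text
t 13.72 p [0.5496 0.1728 0.2054] op 0.29 F [-0.4 -0.7 -1.2]
9+0 x [[0.013, -0.252, 0.092],[0.019, -0.482, 0.02],-1]
rows 9
```

View pics/s9.png

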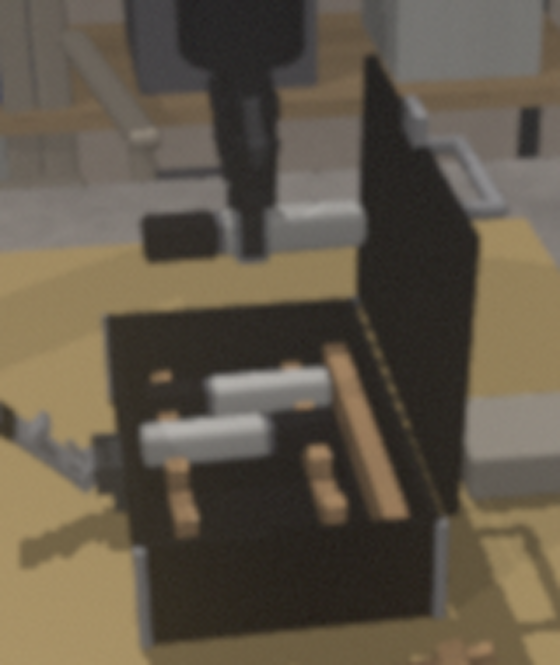

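View pics/t9.png

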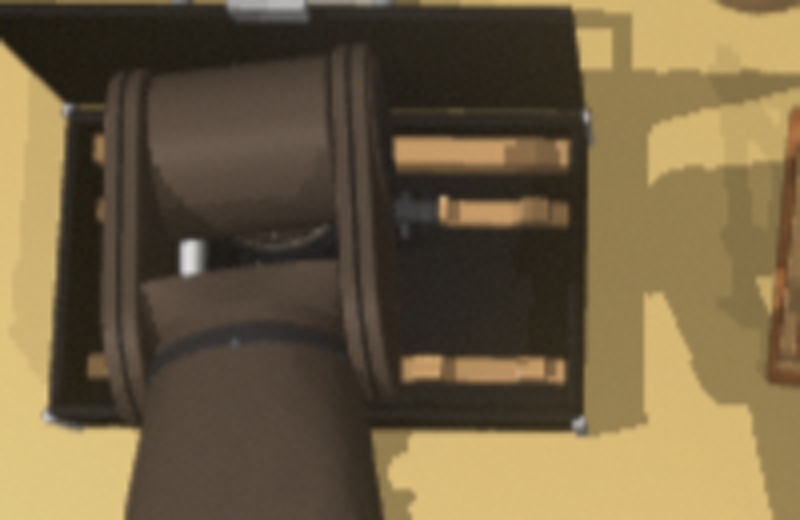

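Request:
arm_command:
  steps:
    - [[0,0,0],[0.019,-0.06,0.0],-1]
    - [[0,0,0],[0.019,-0.12,0.0],-1]
    - [[0.013,-0.252,0.092],[0.019,-0.482,0.02],-1]
    - [[0.013,-0.252,0.092],[0.019,-0.482,0.02],-1]
    - [[0.013,-0.252,0.092],[0.019,-0.482,0.02],-1]
    - [[0.013,-0.252,0.092],[0.019,-0.482,0.02],-1]
    - [[0.013,-0.252,0.092],[0.019,-0.482,0.02],-1]
    - [[0.013,-0.252,0.092],[0.019,-0.482,0.02],-1]
    - [[0.013,-0.252,0.092],[0.019,-0.482,0.02],-1]
    - [[0.013,-0.252,0.092],[0.019,-0.482,0.02],-1]

```text
time: 15.08
eef_pos: [0.5254, -0.3083, 0.1777]
tcp_rot: [0.047, 0.991, -0.005, 0.123]
contact_force: [0.1, 0.8, -0.5]
opening: 0.292
```

```bash
python3 - <<'E'
from h import *
for u in (.03,.0):
    g,Q=slotpose(0,u); plan([(g+Q[:,2]*.0136,Q,-1,0)])
c=snap('side','s10',(150,100,400,400),2)
snap('top','t10',(270,170,450,300),4)
E
```

```text
t 15.07 p [ 0.5254 -0.3083  0.1777] op 0.292 F [ 0.1  0.8 -0.5]
2+0 x [[0.001, -0.014, -0.001],[-0.007, -0.0, 0.083],-1]
rows 2
t 15.07 p [ 0.5254 -0.3083  0.1777] op 0.292 F [ 0.1  0.8 -0.5]
2+0 x [[0.001, -0.014, -0.001],[-0.007, -0.0, 0.113],-1]
rows 2
```

View pics/s10.png

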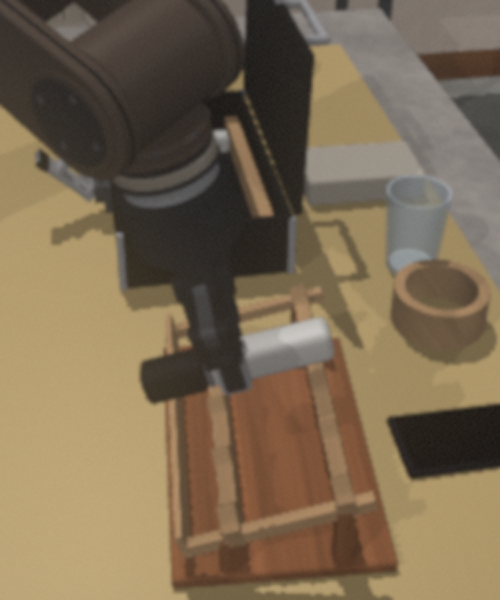

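View pics/t10.png

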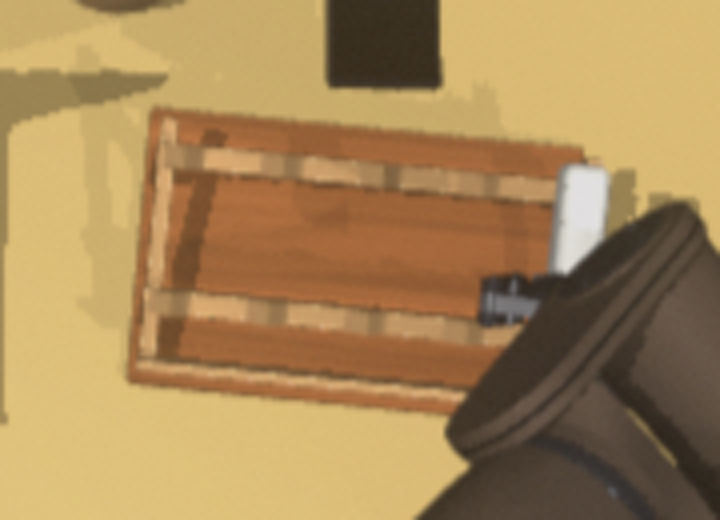

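Request:
arm_command:
  steps:
    - [[0,-0.014,0],[-0.006,0,0.05],-1]
    - [[0,-0.014,0],[-0.006,0,0.083],-1]
    - [[0,-0.014,0],[-0.006,0,0.083],-1]
    - [[0,-0.014,0],[-0.006,0,0.083],-1]

```text
time: 15.68
eef_pos: [0.5529, -0.3099, 0.1014]
tcp_rot: [0.046, 0.99, -0.007, 0.131]
contact_force: [-0.4, -0.5, -0.8]
opening: 0.293
```

```bash
python3 - <<'E'
from h import *
for u in (.0,):
    g,Q=slotpose(0,u); plan([(g+Q[:,2]*.0136,Q,-1,0)])
c=snap('side','s11',(200,200,370,400),3)
W=[]
g,Q=slotpose(0,.03)
W=[ramp([[-.07,-.09+y,.03+z],[.07,-.09+y,.03+z]]) for y in(-.013,.013) for z in(0,.026)]
overlay(c,'s11',(200,200,370,400),3,W)
c=snap('top','t11',(270,170,450,300),4)
overlay(c,'t11',(270,170,450,300),4,W)
E
```

```text
t 15.68 p [ 0.5529 -0.3099  0.1014] op 0.293 F [-0.4 -0.5 -0.8]
1+0 x [[-0.001, 0.004, 0.003],[0.001, -0.001, 0.033],-1]
rows 1
```

View pics/s11.png

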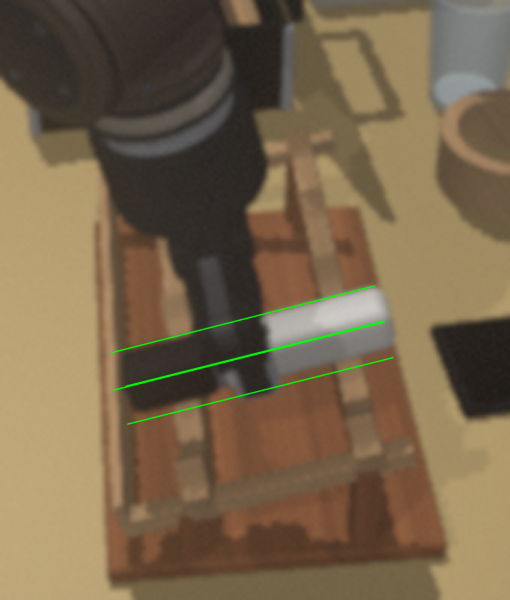

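View pics/t11.png

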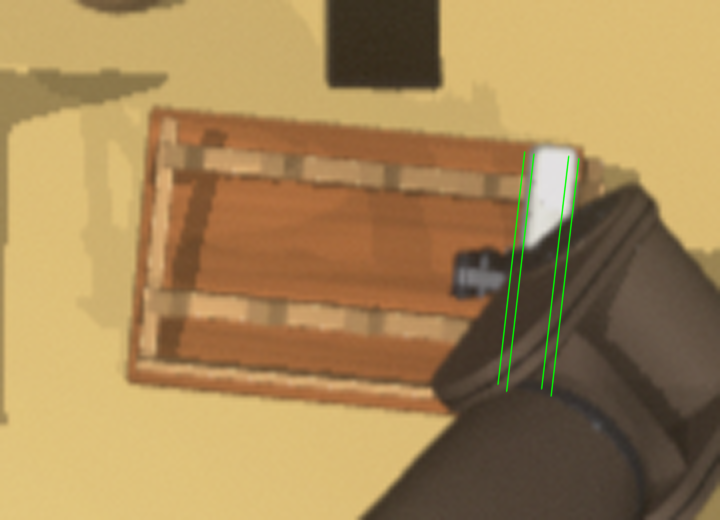

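Request:
arm_command:
  steps:
    - [[0,0,0],[0.003,-0.001,0.015],-1]
    - [[0,0,0],[0.003,-0.001,0.028],-1]
    - [[0,0,0],[0.003,-0.001,0.033],-1]
    - [[0,0,0],[0.003,-0.001,0.033],-1]

```text
time: 16.27
eef_pos: [0.5587, -0.3124, 0.0692]
tcp_rot: [0.046, 0.99, -0.007, 0.132]
contact_force: [0.3, 0.1, -0.5]
opening: 0.292
```

Request:
arm_command:
  steps:
    - [[0,0,0],[0,0,0.002],-1]
    - [[0,0,0],[0,0,0.002],-1]
    - [[0,0,0],[0,0,0.002],-0.1]
    - [[0,0,0],[0,0,0.002],-0.1]
    - [[0,0,0],[0,0,0.002],-0.1]
    - [[0,0,0],[0,0,-0.03],-0.1]
    - [[0,0,0],[0,0,-0.08],-0.1]
    - [[0,0,0],[0,0,-0.13],-0.1]
    - [[0,0,0],[0,0,-0.13],-0.1]

```text
time: 17.4
eef_pos: [0.5267, -0.3109, 0.2006]
tcp_rot: [0.046, 0.99, -0.011, 0.136]
contact_force: [0.8, -0.4, 0.2]
opening: 0.449
```

```bash
python3 - <<'E'
from h import *
W=[ramp([[-.07,-.09+y,z],[.07,-.09+y,z]]) for y in(-.013,.013) for z in(0,.026)]
c=snap('side','s12')
overlay(c,'s12',(200,200,370,400),3,W)
plan([([.546,.2314,.2],DOWN,.1,1)])
c=snap('top','t12')
overlay(c,'t12',(110,170,430,300),2.5,W)
E
```

```text
t 17.45 p [ 0.5257 -0.3098  0.1974] op 0.45 F [-0.1  0.3  0.1]
10+1 x [[-0.018, 0.268, -0.092],[0.028, 0.541, -0.013],0.1]
rows 11
```

View pics/s12.png

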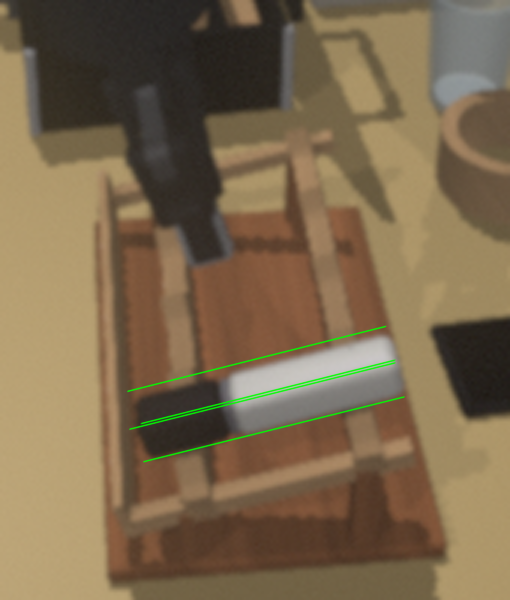

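View pics/t12.png

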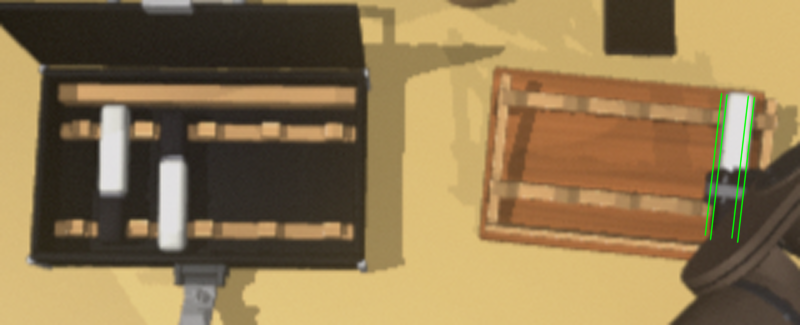

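Request:
arm_command:
  steps:
    - [[-0.018,0.268,-0.092],[0.03,0.541,-0.013],0.1]
    - [[-0.018,0.268,-0.092],[0.03,0.541,-0.013],0.1]
    - [[-0.018,0.268,-0.092],[0.03,0.541,-0.013],0.1]
    - [[-0.018,0.268,-0.092],[0.03,0.541,-0.013],0.1]
    - [[-0.018,0.268,-0.092],[0.03,0.541,-0.013],0.1]
    - [[-0.018,0.268,-0.092],[0.03,0.541,-0.013],0.1]
    - [[-0.018,0.268,-0.092],[0.03,0.541,-0.013],0.1]
    - [[-0.018,0.268,-0.092],[0.03,0.541,-0.013],0.1]
    - [[-0.018,0.268,-0.092],[0.03,0.541,-0.013],0.1]
    - [[-0.018,0.268,-0.092],[0.03,0.541,-0.013],0.1]
    - [[-0.018,0.268,-0.092],[0.03,0.541,-0.013],0.1]
    - [[-0.018,0.268,-0.092],[0.03,0.541,-0.013],0.1]

```text
time: 19.0
eef_pos: [0.543, 0.2315, 0.1971]
tcp_rot: [0.001, 1.0, 0.001, -0.002]
contact_force: [0.4, -0.1, -0.3]
opening: 0.553
```

```bash
python3 - <<'E'
from h import *
plan([([.544,.2314,.02],DOWN,.1,1)])
s=get_state();print(s['qpos'].round(2))
c=snap('side','s13',(170,60,330,250),3.5)
c=snap('top','t13',(270,170,450,300),4)
W=[ramp([[-.07,-.09+y,z],[.07,-.09+y,z]]) for y in(-.013,.013) for z in(0,.026)]
overlay(c,'t13',(270,170,450,300),4,W)
E
```

```text
t 19.0 p [0.543  0.2315 0.1971] op 0.553 F [ 0.4 -0.1 -0.3]
3+1 x [[0.002, -0.005, -0.002],[-0.002, -0.001, 0.177],0.1]
rows 4
[ 0.23  0.13  1.82  0.    1.19 -1.34]
```

View pics/s13.png

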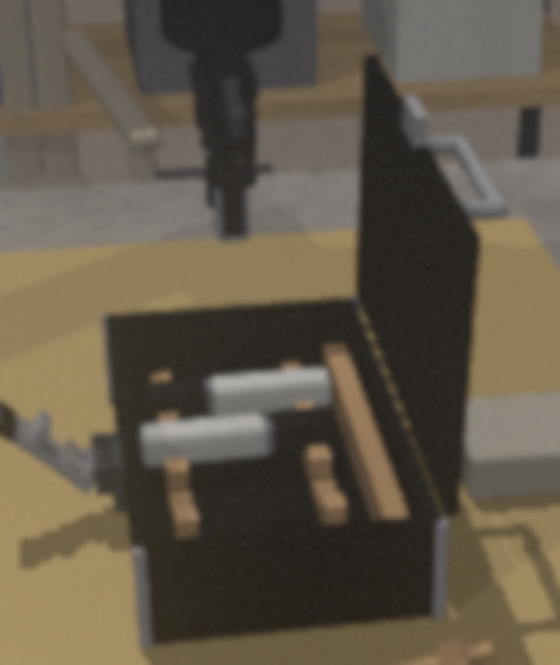

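View pics/t13.png

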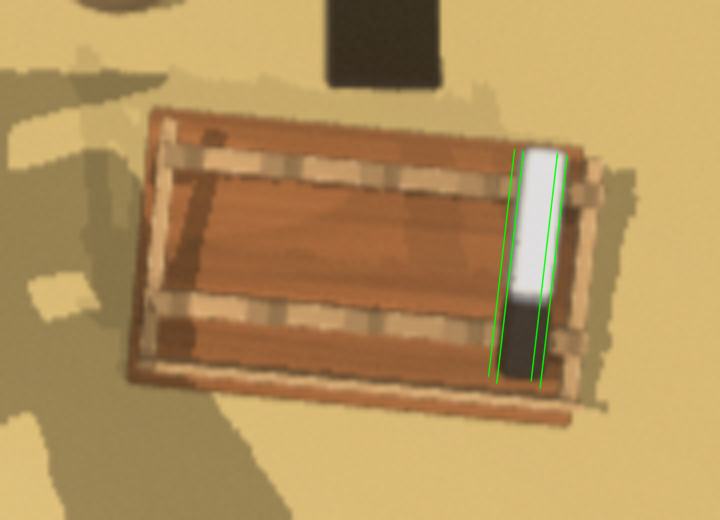

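Request:
arm_command:
  steps:
    - [[0,0,0],[-0.001,0,0.06],0.1]
    - [[0,0,0],[-0.001,0,0.11],0.1]
    - [[0,0,0],[-0.001,0,0.15],0.1]
    - [[0,0,0],[-0.001,0,0.17],0.1]
    - [[0,0,0],[-0.001,0,0.177],0.1]
    - [[0,0,0],[-0.001,0,0.177],0.1]
    - [[0,0,0],[-0.001,0,0.177],-1]
    - [[0,0,0],[-0.001,0,0.177],-1]
    - [[0,0,0],[-0.001,0,0.177],-1]
    - [[0,0,0],[-0.001,0,0.177],-1]

```text
time: 20.35
eef_pos: [0.5454, 0.2325, 0.023]
tcp_rot: [0.001, 1.0, 0.002, 0.0]
contact_force: [0.4, -0.2, 6.1]
opening: 0.291
```

Request:
arm_command:
  steps:
    - [[0,0,0],[0,0,-0.03],-1]
    - [[0,0,0],[0,0,-0.08],-1]
    - [[0,0,0],[0,0,-0.14],-1]
    - [[0,0,0],[0,0,-0.19],-1]
    - [[0,0,0],[0,0,-0.2],-1]

```text
time: 20.98
eef_pos: [0.5472, 0.2323, 0.2281]
tcp_rot: [0.001, 1.0, 0.003, 0.004]
contact_force: [-0.9, 0.2, -1.9]
opening: 0.293
```

```bash
python3 - <<'E'
from h import *
c=snap('side','s14',(170,60,330,250),3.5)
g,Q=slotpose(1,.12,flip=True)
plan([([.52,0,.26],Rz(-np.pi/2-.05)@DOWN,-1,0),(g+Q[:,2]*.0136,Q,-1,0)])
plan([([.52,0,.26],Rz(np.pi/2-.05)@DOWN,-1,0),(g+Q[:,2]*.0136,Q,-1,0)])
E
```

```text
t 21.02 p [0.5466 0.2321 0.2267] op 0.292 F [ 0.7  0.6 -0.7]
9+0 x [[0.009, 0.001, 1.619],[0.026, -0.232, -0.035],-1]
9+0 x [[0.386, 0.027, -3.025],[0.011, -0.482, 0.039],-1]
rows 18
t 21.02 p [0.5466 0.2321 0.2267] op 0.292 F [ 0.7  0.6 -0.7]
9+0 x [[-0.001, 0.009, -1.522],[0.026, -0.232, -0.035],-1]
9+0 x [[0.386, 0.027, -3.025],[0.011, -0.482, 0.039],-1]
rows 18
```

View pics/s14.png

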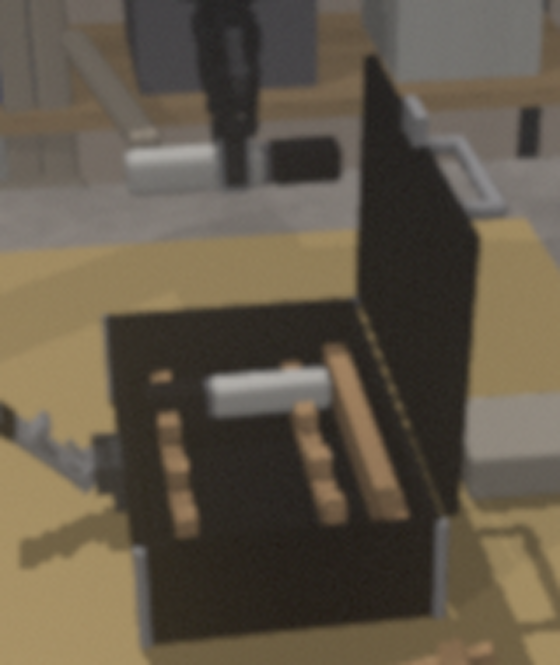

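Request:
arm_command:
  steps:
    - [[0,0,0.1],[0.02,-0.06,-0.035],-1]
    - [[0,0,1.62],[0.026,-0.232,-0.035],-1]
    - [[0,0,1.62],[0.026,-0.232,-0.035],-1]
    - [[0,0,1.62],[0.026,-0.232,-0.035],-1]
    - [[0,0,1.62],[0.026,-0.232,-0.035],-1]
    - [[0,0,1.62],[0.026,-0.232,-0.035],-1]
    - [[0,0,1.62],[0.026,-0.232,-0.035],-1]
    - [[0,0,1.62],[0.026,-0.232,-0.035],-1]
    - [[0,0,1.62],[0.026,-0.232,-0.035],-1]
    - [[0,0,1.62],[0.026,-0.232,-0.035],-1]

```text
time: 22.28
eef_pos: [0.5187, 0.0002, 0.2575]
tcp_rot: [0.725, 0.689, 0.003, -0.002]
contact_force: [-0.7, 0.1, -1.0]
opening: 0.289
```

```bash
python3 - <<'E'
from h import *
print(get_state()['qpos'].round(2))
g,Q=slotpose(1,.12,flip=True)
plan([(g+Q[:,2]*.0130,Q,-1,0)])
E
```

```text
[-0.2  -0.08  1.93  0.01  1.3  -0.15]
t 22.27 p [5.187e-01 2.000e-04 2.575e-01] op 0.289 F [-0.7  0.1 -1. ]
9+0 x [[-0.214, 0.195, 1.605],[-0.249, 0.028, 0.07],-1]
rows 9
```

Request:
arm_command:
  steps:
    - [[-0.214,0.195,1.605],[-0.249,0.028,0.07],-1]
    - [[-0.214,0.195,1.605],[-0.249,0.028,0.07],-1]
    - [[-0.214,0.195,1.605],[-0.249,0.028,0.07],-1]
    - [[-0.214,0.195,1.605],[-0.249,0.028,0.07],-1]
    - [[-0.214,0.195,1.605],[-0.249,0.028,0.07],-1]
    - [[-0.214,0.195,1.605],[-0.249,0.028,0.07],-1]
    - [[-0.214,0.195,1.605],[-0.249,0.028,0.07],-1]
    - [[-0.214,0.195,1.605],[-0.249,0.028,0.07],-1]
    - [[-0.214,0.195,1.605],[-0.249,0.028,0.07],-1]
    - [[-0.214,0.195,1.605],[-0.249,0.028,0.07],-1]
    - [[-0.214,0.195,1.605],[-0.249,0.028,0.07],-1]

```text
time: 23.65
eef_pos: [0.5341, -0.2492, 0.1852]
tcp_rot: [0.991, -0.046, 0.129, 0.006]
contact_force: [-0.0, -0.3, -0.6]
opening: 0.293
```

```bash
python3 - <<'E'
from h import *
g,Q=slotpose(1,.03,flip=True)
plan([(g+Q[:,2]*.0130,Q,-1,0)])
E
```

```text
t 23.65 p [ 0.5341 -0.2492  0.1852] op 0.293 F [-0.  -0.3 -0.6]
2+0 x [[-0.001, 0.001, 0.003],[0.001, -0.0, 0.089],-1]
rows 2
```

Request:
arm_command:
  steps:
    - [[0,0,0],[0.001,0,0.05],-1]
    - [[0,0,0],[0.001,0,0.089],-1]
    - [[0,0,0],[0.001,0,0.089],-1]
    - [[0,0,0],[0.001,0,0.089],-1]

```text
time: 24.15
eef_pos: [0.5584, -0.2519, 0.1006]
tcp_rot: [0.991, -0.045, 0.129, 0.006]
contact_force: [-0.4, -0.8, -0.4]
opening: 0.288
```

```bash
python3 - <<'E'
from h import *
g,Q=slotpose(1,.0,flip=True)
plan([(g+Q[:,2]*.0130,Q,-1,0)])
W=[ramp([[-.07,-.03+y,.03+z],[.07,-.03+y,.03+z]]) for y in(-.013,.013) for z in(0,.026)]
c=snap('side','s15'); overlay(c,'s15',(200,200,370,400),3,W)
c=snap('top','t15'); overlay(c,'t15',(270,170,450,300),4,W)
E
```

```text
t 24.15 p [ 0.5584 -0.2519  0.1006] op 0.288 F [-0.4 -0.8 -0.4]
1+0 x [[0.0, -0.0, 0.004],[-0.001, -0.001, 0.031],-1]
rows 1
```

View pics/s15.png

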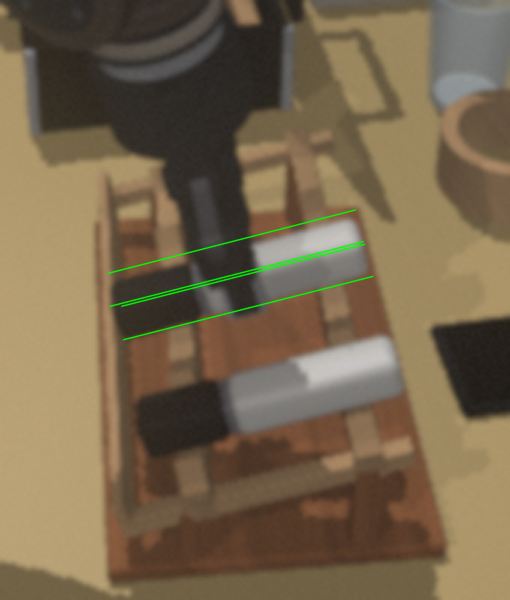

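View pics/t15.png

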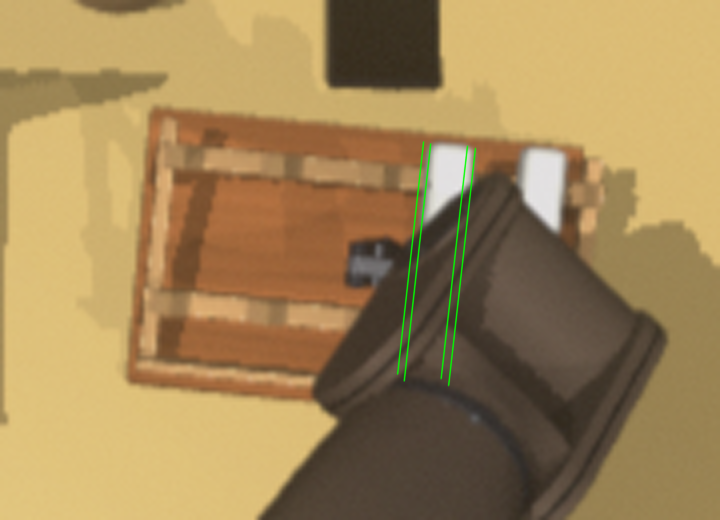

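Request:
arm_command:
  steps:
    - [[0,0,0],[-0.002,-0.001,0.015],-1]
    - [[0,0,0],[-0.002,-0.001,0.028],-1]
    - [[0,0,0],[-0.002,-0.001,0.033],-1]
    - [[0,0,0],[-0.002,-0.001,0.033],-1]
    - [[0,0,0],[-0.002,-0.001,0.033],-0.1]
    - [[0,0,0],[-0.002,-0.001,0.033],-0.1]
    - [[0,0,0],[-0.002,-0.001,0.033],-0.1]
    - [[0,0,0],[-0.002,-0.001,0],-0.1]
    - [[0,0,0],[-0.002,-0.001,-0.05],-0.1]
    - [[0,0,0],[-0.002,-0.001,-0.1],-0.1]
    - [[0,0,0],[-0.002,-0.001,-0.1],-0.1]

```text
time: 25.62
eef_pos: [0.5332, -0.2503, 0.2035]
tcp_rot: [0.99, -0.045, 0.135, 0.01]
contact_force: [-0.5, -0.4, 0.7]
opening: 0.448
```

```bash
python3 - <<'E'
from h import *
W=[ramp([[-.07,-.03+y,z],[.07,-.03+y,z]]) for y in(-.013,.013) for z in(0,.026)]
c=snap('side','s16'); overlay(c,'s16',(170,130,370,400),2.2,W)
c=snap('top','t16'); im=overlay(c,'t16',(110,170,430,300),2.5,W)
m=np.array([[114,106],[111,237]])/2.5+[110,170]
print(ray(c,m,.047).round(4))
plan([([.52,0,.26],Rz(np.pi/2-.05+np.pi)@DOWN,.1,0),([.548,.2915,.2],DOWN,.1,1)])
E
```

```text
[[0.6183 0.2925 0.047 ]
 [0.487  0.2889 0.047 ]]
t 25.73 p [ 0.5312 -0.2486  0.198 ] op 0.452 F [-0.4 -0.2 -0.3]
9+0 x [[0.213, -0.201, -1.602],[-0.017, -0.246, -0.069],0.1]
9+1 x [[-0.399, -0.022, 3.025],[-0.031, -0.539, -0.012],0.1]
rows 19
```

View pics/s16.png

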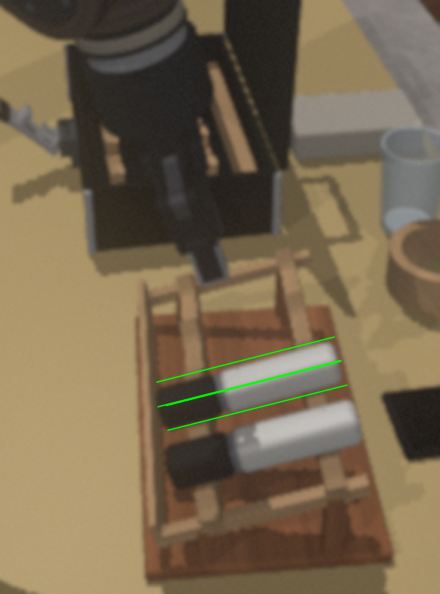

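View pics/t16.png

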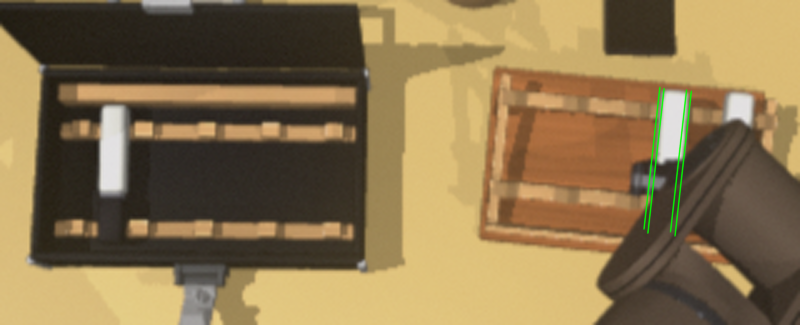

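```bash
python3 - <<'E'
from h import *
F=DOWN@np.diag([-1.,-1,1])
plan([([.549,.291,.2],F,.1,1)])
E
```

```text
t 25.73 p [ 0.5312 -0.2486  0.198 ] op 0.452 F [-0.4 -0.2 -0.3]
9+1 x [[0.014, -0.262, -0.091],[-0.03, -0.539, -0.011],0.1]
rows 10
```

Request:
arm_command:
  steps:
    - [[0.014,-0.262,-0.091],[-0.03,-0.539,-0.011],0.1]
    - [[0.014,-0.262,-0.091],[-0.03,-0.539,-0.011],0.1]
    - [[0.014,-0.262,-0.091],[-0.03,-0.539,-0.011],0.1]
    - [[0.014,-0.262,-0.091],[-0.03,-0.539,-0.011],0.1]
    - [[0.014,-0.262,-0.091],[-0.03,-0.539,-0.011],0.1]
    - [[0.014,-0.262,-0.091],[-0.03,-0.539,-0.011],0.1]
    - [[0.014,-0.262,-0.091],[-0.03,-0.539,-0.011],0.1]
    - [[0.014,-0.262,-0.091],[-0.03,-0.539,-0.011],0.1]
    - [[0.014,-0.262,-0.091],[-0.03,-0.539,-0.011],0.1]
    - [[0.014,-0.262,-0.091],[-0.03,-0.539,-0.011],0.1]
    - [[0.014,-0.262,-0.091],[-0.03,-0.539,-0.011],0.1]

```text
time: 27.1
eef_pos: [0.548, 0.2905, 0.1971]
tcp_rot: [1.0, 0.0, -0.002, 0.001]
contact_force: [-0.7, -0.2, 0.1]
opening: 0.553
```

```bash
python3 - <<'E'
from h import *
F=DOWN@np.diag([-1.,-1,1])
plan([([.549,.291,.02],F,.1,1)])
c=snap('side','s17',(170,60,330,250),3.5)
snap('top','t17',(270,170,450,300),4)
E
```

```text
t 27.1 p [0.548  0.2905 0.1971] op 0.553 F [-0.7 -0.2  0.1]
3+1 x [[0.002, 0.003, 0.001],[0.002, -0.001, 0.177],0.1]
rows 4
```

View pics/s17.png

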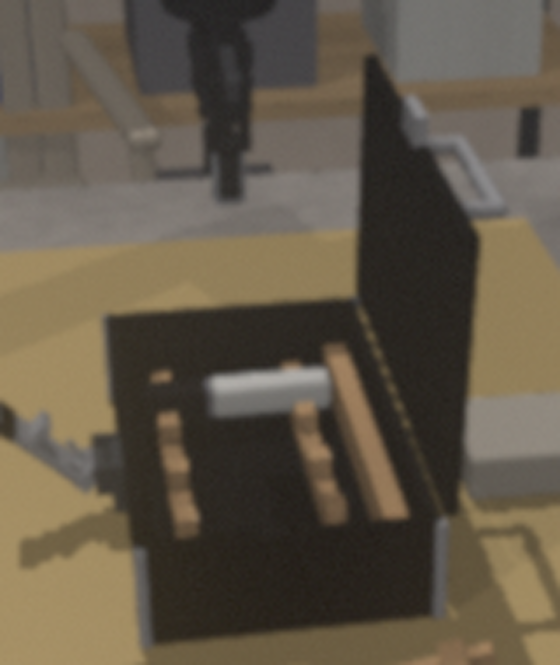

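View pics/t17.png

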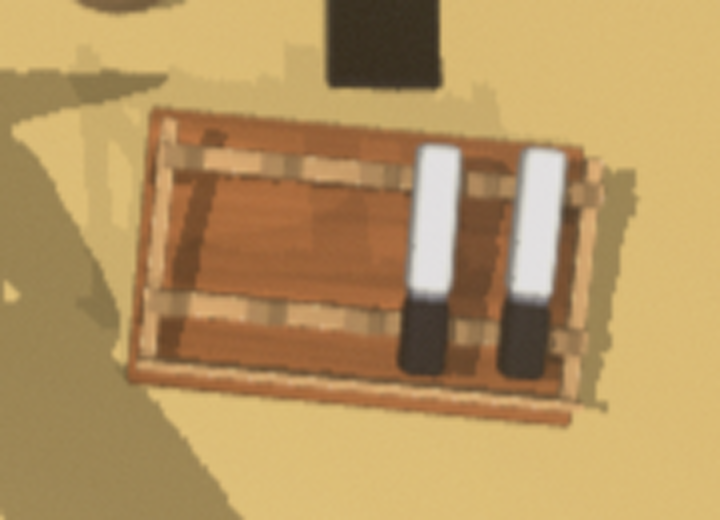

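Two markers lie well. Take the third.

Request:
arm_command:
  steps:
    - [[0,0,0],[0.001,-0.001,0.06],0.1]
    - [[0,0,0],[0.001,-0.001,0.11],0.1]
    - [[0,0,0],[0.001,-0.001,0.15],0.1]
    - [[0,0,0],[0.001,-0.001,0.17],0.1]
    - [[0,0,0],[0.001,-0.001,0.177],0.1]
    - [[0,0,0],[0.001,-0.001,0.177],0.1]
    - [[0,0,0],[0.001,-0.001,0.177],-1]
    - [[0,0,0],[0.001,-0.001,0.177],-1]
    - [[0,0,0],[0.001,-0.001,0.177],-1]
    - [[0,0,0],[0.001,-0.001,0.177],-1]

```text
time: 28.45
eef_pos: [0.5509, 0.2912, 0.0235]
tcp_rot: [1.0, -0.0, 0.001, 0.0]
contact_force: [0.4, -0.3, 6.8]
opening: 0.292
```

Request:
arm_command:
  steps:
    - [[0,0,0],[0,0,-0.03],-1]
    - [[0,0,0],[0,0,-0.08],-1]
    - [[0,0,0],[0,0,-0.14],-1]
    - [[0,0,0],[0,0,-0.19],-1]
    - [[0,0,0],[0,0,-0.19],-1]

```text
time: 29.08
eef_pos: [0.5532, 0.2923, 0.2201]
tcp_rot: [1.0, -0.0, 0.006, -0.002]
contact_force: [-0.1, 0.0, -1.5]
opening: 0.288
```

```bash
python3 - <<'E'
from h import *
c=snap('side','s18',(170,60,330,250),3.5)
g,Q=slotpose(2,.12,flip=True)
plan([(g+Q[:,2]*.0130,Q,-1,0)])
E
```

```text
t 29.12 p [0.5515 0.2917 0.2163] op 0.288 F [-0.1  0.3 -1.7]
9+0 x [[-0.014, 0.253, 0.093],[-0.011, 0.481, 0.03],-1]
rows 9
```

View pics/s18.png

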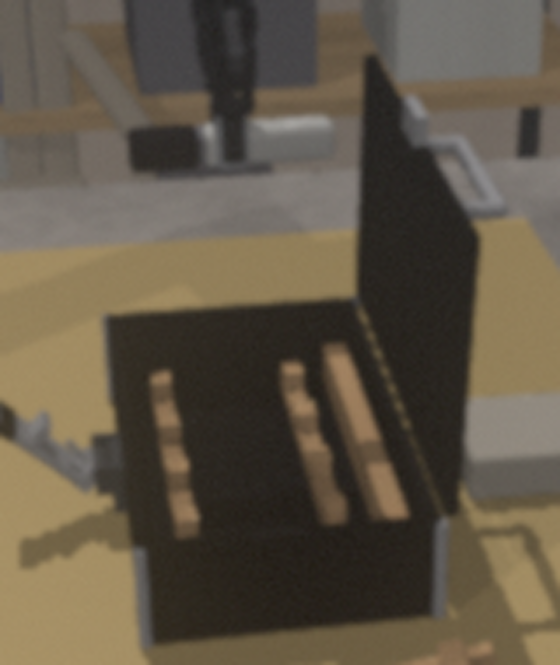

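Request:
arm_command:
  steps:
    - [[0,0,0],[-0.011,0.06,0],-1]
    - [[0,0,0],[-0.011,0.12,0],-1]
    - [[-0.014,0.253,0.093],[-0.011,0.481,0.03],-1]
    - [[-0.014,0.253,0.093],[-0.011,0.481,0.03],-1]
    - [[-0.014,0.253,0.093],[-0.011,0.481,0.03],-1]
    - [[-0.014,0.253,0.093],[-0.011,0.481,0.03],-1]
    - [[-0.014,0.253,0.093],[-0.011,0.481,0.03],-1]
    - [[-0.014,0.253,0.093],[-0.011,0.481,0.03],-1]
    - [[-0.014,0.253,0.093],[-0.011,0.481,0.03],-1]
    - [[-0.014,0.253,0.093],[-0.011,0.481,0.03],-1]
    - [[-0.014,0.253,0.093],[-0.011,0.481,0.03],-1]

```text
time: 30.5
eef_pos: [0.54, -0.1876, 0.1846]
tcp_rot: [0.991, -0.046, 0.129, 0.006]
contact_force: [0.3, 0.3, -0.7]
opening: 0.292
```

```bash
python3 - <<'E'
from h import *
g,Q=slotpose(2,.03,flip=True)
plan([(g+Q[:,2]*.0130,Q,-1,0)])
E
```

```text
t 30.5 p [ 0.54   -0.1876  0.1846] op 0.292 F [ 0.3  0.3 -0.7]
2+0 x [[-0.001, 0.002, 0.002],[0.001, 0.002, 0.089],-1]
rows 2
```

Request:
arm_command:
  steps:
    - [[0,0,0],[0.001,0.002,0.05],-1]
    - [[0,0,0],[0.001,0.002,0.089],-1]
    - [[0,0,0],[0.001,0.002,0.089],-1]
    - [[0,0,0],[0.001,0.002,0.089],-1]

```text
time: 31.0
eef_pos: [0.5642, -0.1912, 0.1002]
tcp_rot: [0.991, -0.045, 0.13, 0.006]
contact_force: [0.3, 0.0, -0.1]
opening: 0.29
```

```bash
python3 - <<'E'
from h import *
g,Q=slotpose(2,.0,flip=True)
plan([(g+Q[:,2]*.0130,Q,-1,0)])
W=[ramp([[-.07,.03+y,.03+z],[.07,.03+y,.03+z]]) for y in(-.013,.013) for z in(0,.026)]
c=snap('side','s19'); overlay(c,'s19',(200,200,370,400),3,W)
c=snap('top','t19'); overlay(c,'t19',(270,170,450,300),4,W)
E
```

```text
t 31.0 p [ 0.5642 -0.1912  0.1002] op 0.29 F [ 0.3  0.  -0.1]
1+0 x [[-0.001, -0.0, 0.003],[-0.001, 0.0, 0.031],-1]
rows 1
```

View pics/s19.png

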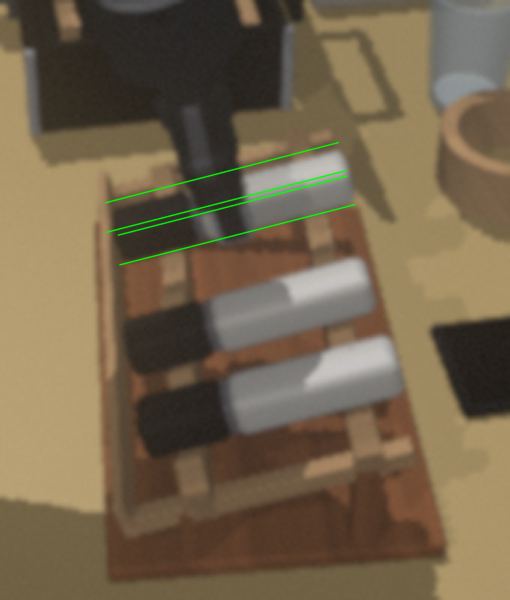

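View pics/t19.png

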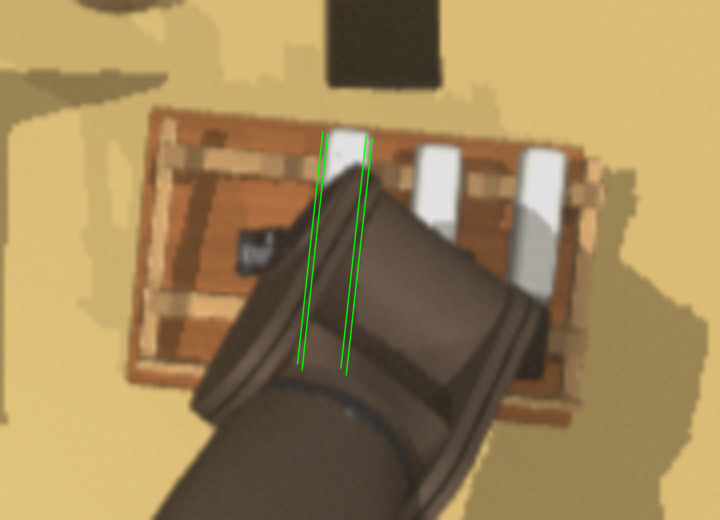

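Request:
arm_command:
  steps:
    - [[0,0,0],[-0.004,0,0.015],-1]
    - [[0,0,0],[-0.005,0,0.028],-1]
    - [[0,0,0],[-0.005,0,0.033],-1]
    - [[0,0,0],[-0.005,0,0.033],-1]
    - [[0,0,0],[-0.005,0,0.033],-0.1]
    - [[0,0,0],[-0.005,0,0.033],-0.1]
    - [[0,0,0],[-0.005,0,0.033],-0.1]
    - [[0,0,0],[-0.005,0,0],-0.1]
    - [[0,0,0],[-0.005,0,-0.05],-0.1]
    - [[0,0,0],[-0.005,0,-0.1],-0.1]
    - [[0,0,0],[-0.005,0,-0.15],-0.1]
    - [[0,0,0],[-0.005,0,-0.15],-0.1]

```text
time: 32.6
eef_pos: [0.5229, -0.1891, 0.2505]
tcp_rot: [0.99, -0.045, 0.135, 0.009]
contact_force: [0.4, -0.1, 0.3]
opening: 0.45
```

```bash
python3 - <<'E'
from h import *
print(get_state()['qpos'].round(2))
p,Q=lidpose(1.6,.3,.0145)
up=p-.12*Q[:,2]
plan([(up,Q,-.5,0)])
W=[ramp([[-.07,y0+y,z],[.07,y0+y,z]]) for y in(-.013,.013) for z in(0,.026) for y0 in (-.09,-.03,.03)]
c=snap('side','s20'); overlay(c,'s20',(170,130,370,400),2.2,W)
c=snap('top','t20'); im=overlay(c,'t20',(110,170,430,300),2.5,W)
E
```

```text
[-0.59 -0.14  2.01  0.14  1.03  1.02]
t 32.6 p [ 0.5229 -0.1891  0.2505] op 0.45 F [ 0.4 -0.1  0.3]
10+0 x [[0.456, -0.449, -1.616],[0.191, -0.404, -0.037],-0.5]
rows 10
```

View pics/s20.png

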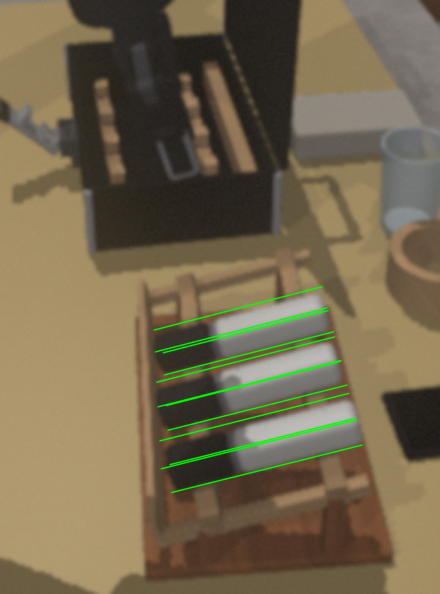

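View pics/t20.png

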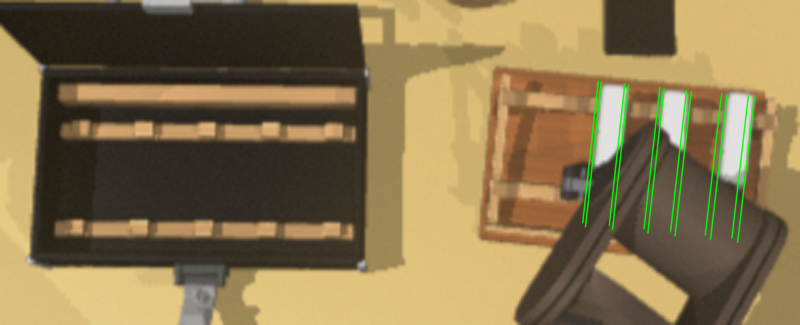

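Request:
arm_command:
  steps:
    - [[0,0,0],[-0.02,0,-0.06],-0.5]
    - [[0,0,0],[-0.03,0,-0.1],-0.5]
    - [[0.456,-0.449,-1.616],[0.17,-0.404,-0.1],-0.5]
    - [[0.456,-0.449,-1.616],[0.17,-0.404,-0.1],-0.5]
    - [[0.456,-0.449,-1.616],[0.17,-0.404,-0.1],-0.5]
    - [[0.456,-0.449,-1.616],[0.17,-0.404,-0.1],-0.5]
    - [[0.456,-0.449,-1.616],[0.17,-0.404,-0.1],-0.5]
    - [[0.456,-0.449,-1.616],[0.17,-0.404,-0.1],-0.5]
    - [[0.456,-0.449,-1.616],[0.17,-0.404,-0.1],-0.5]
    - [[0.456,-0.449,-1.616],[0.17,-0.404,-0.1],-0.5]
    - [[0.456,-0.449,-1.616],[0.17,-0.404,-0.1],-0.5]
    - [[0.456,-0.449,-1.616],[0.17,-0.404,-0.1],-0.5]

```text
time: 34.2
eef_pos: [0.6963, 0.203, 0.3794]
tcp_rot: [0.697, 0.7, -0.11, -0.113]
contact_force: [-0.9, 0.4, -0.7]
opening: 0.248
```

```bash
python3 - <<'E'
from h import *
p,Q=lidpose(1.6,.3,.0145)
print(p)
p=np.array([.7026,.1976,.2272])  # where released
plan([(p-.12*Q[:,2],Q,-.5,0),(p-.06*Q[:,2],Q,-.5,0),(p,Q,-.5,0)])
c=snap('side','s21',(170,0,400,260),2.2)
snap('top','t21',(270,170,450,300),4)
E
```

```text
[0.69866633 0.1975423  0.22017782]
t 34.2 p [0.6963 0.203  0.3794] op 0.248 F [-0.9  0.4 -0.7]
1+0 x [[-0.016, -0.003, 0.005],[-0.006, 0.051, 0.023],-0.5]
2+0 x [[-0.016, -0.003, 0.005],[-0.006, 0.052, 0.083],-0.5]
1+0 x [[-0.016, -0.003, 0.005],[-0.006, 0.053, 0.143],-0.5]
rows 4
```

View pics/s21.png

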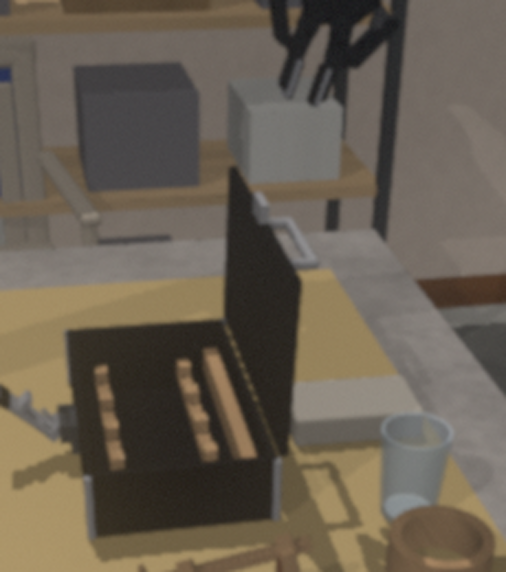

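View pics/t21.png

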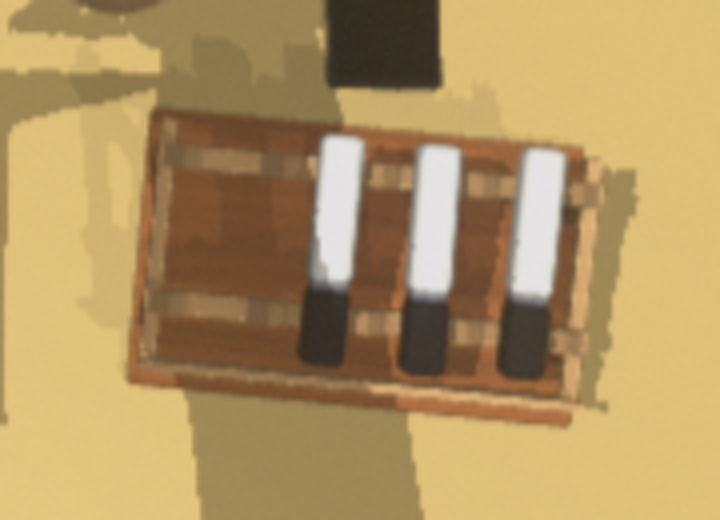

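Request:
arm_command:
  steps:
    - [[-0.016,0,0],[-0.004,0.051,0.023],-0.5]
    - [[-0.016,0,0],[-0.004,0.052,0.023],-0.5]
    - [[-0.016,0,0],[-0.004,0.052,0.06],-0.5]
    - [[-0.016,0,0],[-0.004,0.052,0.1],-0.5]
    - [[-0.016,0,0],[-0.004,0.053,0.13],-0.5]
    - [[-0.016,0,0],[-0.004,0.053,0.143],-0.5]
    - [[-0.016,0,0],[-0.004,0.053,0.143],-0.5]
    - [[-0.016,0,0],[-0.004,0.053,0.143],-1]
    - [[-0.016,0,0],[-0.004,0.053,0.143],-1]
    - [[-0.016,0,0],[-0.004,0.053,0.143],-1]
    - [[-0.016,0,0],[-0.004,0.053,0.143],-1]
  force: 70

```text
time: 35.67
eef_pos: [0.703, 0.1994, 0.2296]
tcp_rot: [0.699, 0.7, -0.103, -0.106]
contact_force: [0.3, -0.4, 4.8]
opening: 0.103
```

```bash
python3 - <<'E'
from h import *
p,Q=lidpose(1.6,.3,.0145); d=get_state()['eef_pos']-p; print(d)
rows([(lambda q:(q[0]+d*(1-i/10),q[1]))(lidpose(t,a,.0145)) for i,(t,a) in enumerate(zip(np.linspace(1.54,.75,11),np.linspace(.28,0.,11)))],-1)
c=snap('side','s22',(170,0,400,260),2.2)
E
```

```text
[0.00430119 0.00183392 0.00946061]
t 35.67 p [0.703  0.1994 0.2296] op 0.103 F [ 0.3 -0.4  4.8]
[[-0.02, -0.0, 0.0], [0.0, -0.01, 0.0], -1]
[[-0.04, -0.0, 0.0], [-0.0, -0.023, 0.002], -1]
[[-0.07, -0.0, 0.0], [-0.0, -0.035, 0.005], -1]
[[-0.1, -0.0, 0.0], [-0.0, -0.048, 0.009], -1]
[[-0.13, -0.0, 0.0], [-0.001, -0.06, 0.014], -1]
[[-0.16, -0.0, 0.0], [-0.001, -0.072, 0.02], -1]
[[-0.18, -0.0, 0.0], [-0.001, -0.084, 0.027], -1]
[[-0.21, -0.0, 0.0], [-0.001, -0.095, 0.035], -1]
[[-0.24, -0.0, 0.0], [-0.001, -0.105, 0.044], -1]
[[-0.27, -0.0, 0.0], [-0.002, -0.115, 0.053], -1]
[[-0.3, -0.0, 0.0], [-0.002, -0.124, 0.063], -1]
```

View pics/s22.png

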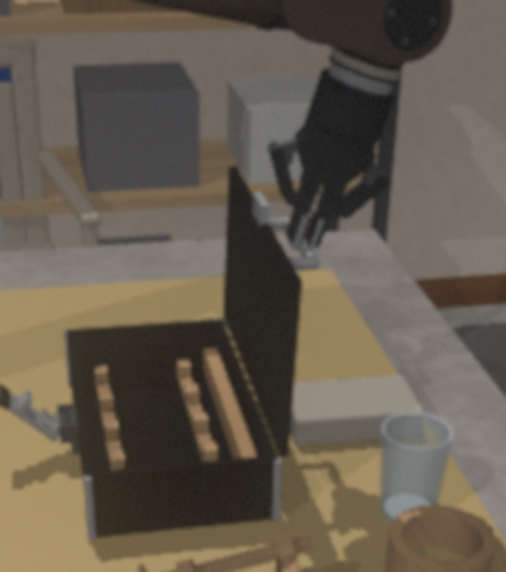

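Request:
arm_command:
  steps:
    - [[0,0,0],[0,0,0],-0.6]
    - [[0,0,0],[0,0,0],-0.6]
    - [[0,0,0],[0,-0.001,0.006],-0.6]
    - [[0,0,0],[0,-0.001,0.011],-0.6]
    - [[0,0,0],[0,-0.001,0.011],-0.6]
    - [[0,0,0],[0,-0.001,0.011],-1]
    - [[0,0,0],[0,-0.001,0.011],-1]
    - [[0,0,0],[0,-0.001,0.011],-1]

```text
time: 36.72
eef_pos: [0.6987, 0.1994, 0.2188]
tcp_rot: [0.699, 0.699, -0.103, -0.106]
contact_force: [-0.7, -0.1, -3.3]
opening: 0.109
```

```bash
python3 - <<'E'
from h import *
p,Q=lidpose(1.6,.3,.0145); d=get_state()['eef_pos']-p; print(d)
rows([(lambda q:(q[0]+d*(1-i/10),q[1]))(lidpose(t,a,.0145)) for i,(t,a) in enumerate(zip(np.linspace(1.54,.75,11),np.linspace(.28,0.,11)))],-1)
E
```

```text
[ 2.95023981e-05  1.84114333e-03 -1.40531784e-03]
t 36.73 p [0.6987 0.1994 0.2188] op 0.109 F [-0.7 -0.1 -3.3]
[[-0.02, -0.0, 0.0], [0.0, -0.01, 0.0], -1]
[[-0.04, -0.0, 0.0], [-0.0, -0.023, 0.001], -1]
[[-0.07, -0.0, 0.0], [-0.0, -0.035, 0.003], -1]
[[-0.1, -0.0, 0.0], [-0.0, -0.048, 0.006], -1]
[[-0.13, -0.0, 0.0], [-0.001, -0.06, 0.01], -1]
[[-0.16, -0.0, 0.0], [-0.001, -0.072, 0.014], -1]
[[-0.18, -0.0, 0.0], [-0.001, -0.083, 0.02], -1]
[[-0.21, -0.0, 0.0], [-0.001, -0.094, 0.027], -1]
[[-0.24, -0.0, 0.0], [-0.001, -0.104, 0.034], -1]
[[-0.27, -0.0, 0.0], [-0.002, -0.114, 0.043], -1]
[[-0.3, -0.0, 0.0], [-0.002, -0.123, 0.052], -1]
```

Request:
arm_command:
  steps:
    - [[-0.02,0,0],[0,-0.01,0],-1]
    - [[-0.04,0,0],[0,-0.023,0.001],-1]
    - [[-0.07,0,0],[0,-0.035,0.003],-1]
    - [[-0.1,0,0],[0,-0.048,0.006],-1]
    - [[-0.13,0,0],[0,-0.06,0.01],-1]
    - [[-0.16,0,0],[0,-0.072,0.014],-1]
    - [[-0.18,0,0],[0,-0.083,0.02],-1]
    - [[-0.21,0,0],[0,-0.094,0.027],-1]
    - [[-0.24,0,0],[0,-0.104,0.034],-1]
    - [[-0.27,0,0],[0,-0.114,0.043],-1]
    - [[-0.3,0,0],[0,-0.123,0.052],-1]
    - [[-0.3,0,0],[0,-0.123,0.052],-1]

```text
time: 38.22
eef_pos: [0.5662, 0.2, 0.2053]
tcp_rot: [0.707, 0.707, 0.004, 0.0]
contact_force: [3.2, 1.4, -4.9]
opening: 0.109
```

```bash
python3 - <<'E'
from h import *
p,Q=lidpose(.75,0,.0145); d=get_state()['eef_pos']-p; print(d)
rows([lidpose(t,a,.0145) for i,(t,a) in enumerate(zip(np.linspace(.67,-.02,10),np.linspace(0,0.,11)))],-1)
c=snap('side','s23',(170,0,400,260),2.2)
E
```

```text
[0.00020185 0.00228576 0.00014203]
t 38.23 p [0.5662 0.2    0.2053] op 0.109 F [ 3.2  1.4 -4.9]
[[0.01, -0.01, 0.0], [-0.002, -0.012, 0.007], -1]
[[0.01, -0.01, 0.0], [-0.002, -0.022, 0.015], -1]
[[0.01, -0.01, 0.0], [-0.002, -0.031, 0.023], -1]
[[0.01, -0.01, 0.0], [-0.002, -0.04, 0.032], -1]
[[0.01, -0.01, 0.0], [-0.003, -0.049, 0.042], -1]
[[0.01, -0.01, 0.0], [-0.003, -0.056, 0.053], -1]
[[0.01, -0.01, 0.0], [-0.003, -0.063, 0.064], -1]
[[0.01, -0.01, 0.0], [-0.003, -0.069, 0.075], -1]
[[0.01, -0.01, 0.0], [-0.003, -0.073, 0.087], -1]
[[0.01, -0.01, 0.0], [-0.003, -0.077, 0.099], -1]
```

View pics/s23.png

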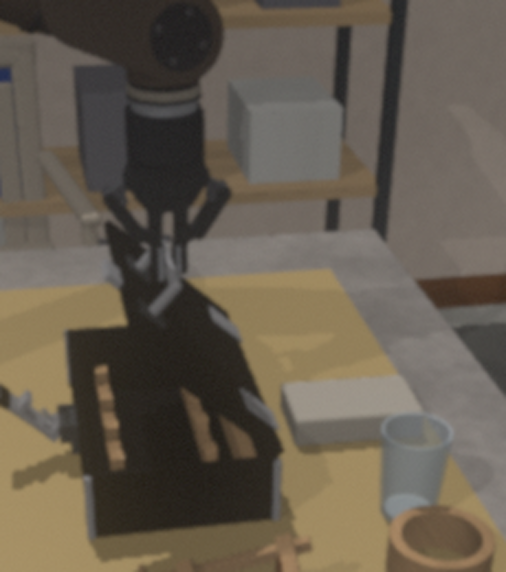

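Request:
arm_command:
  steps:
    - [[0,0,0],[-0.001,-0.012,0.007],-1]
    - [[0,0,0],[-0.001,-0.022,0.015],-1]
    - [[0,0,0],[-0.001,-0.031,0.023],-1]
    - [[0,0,0],[-0.001,-0.04,0.032],-1]
    - [[0,0,0],[-0.001,-0.049,0.042],-1]
    - [[0,0,0],[-0.001,-0.056,0.053],-1]
    - [[0,0,0],[-0.001,-0.063,0.064],-1]
    - [[0,0,0],[-0.001,-0.069,0.075],-1]
    - [[0,0,0],[-0.001,-0.073,0.087],-1]
    - [[0,0,0],[-0.001,-0.076,0.098],-1]
    - [[0,0,0],[-0.001,-0.076,0.098],-1]
    - [[0,0,0],[-0.001,-0.076,0.098],-1]

```text
time: 39.78
eef_pos: [0.4919, 0.1997, 0.1112]
tcp_rot: [0.707, 0.707, 0.004, 0.0]
contact_force: [-4.1, 1.4, 21.7]
opening: 0.111
```

```bash
python3 - <<'E'
from h import *
p,Q=lidpose(0,0,.0145); d=get_state()['eef_pos']-p; print(d,get_state()['contact_force'])
c=snap('side','s24',(170,30,400,260),2.4)
E
```

```text
[0.00161391 0.00193302 0.00224209] [-4.11945131  1.43184679 21.67068906]
```

View pics/s24.png

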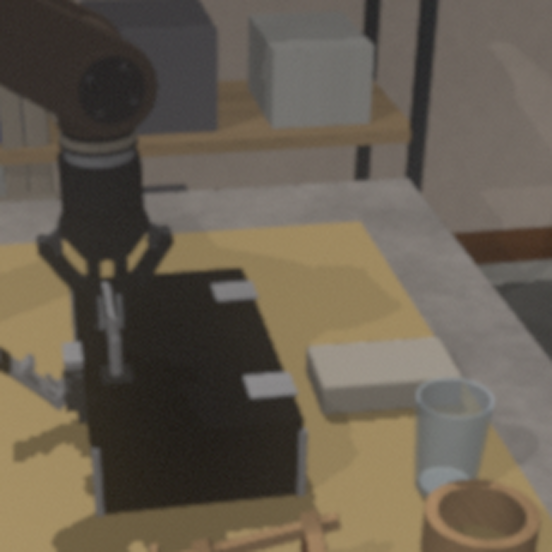

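Request:
arm_command:
  steps:
    - [[0,0,0],[0,0,0],-0.4]
    - [[0,0,0],[0,0,0],-0.4]
    - [[0,0,0],[0,0,0],-0.4]
    - [[0,0,0],[0,0,-0.05],-0.4]
    - [[0,0,0],[0,0,-0.1],-0.4]
    - [[0,0,0],[0,0,-0.1],-0.4]

```text
time: 40.58
eef_pos: [0.4935, 0.1994, 0.2156]
tcp_rot: [0.707, 0.707, 0.007, 0.002]
contact_force: [0.6, -0.5, 0.1]
opening: 0.294
```

```bash
cat >> h.py <<'E'
def latchpose(th,s=.072,off=.016):
    f=.173+th
    return b(-.110-s*np.sin(f),0,.04+s*np.cos(f))-[0,0,off],DOWN
E
python3 - <<'E'
from h import *
q=latchpose(.8);print(q[0])
plan([(q[0]+[0,0,.1],DOWN,.1,1)])
c=snap('side','s25',(170,100,300,230),4.5)
snap('top','t25',(110,170,310,300),4)
E
```

```text
[0.38578649 0.19788646 0.06452321]
t 40.58 p [0.4935 0.1994 0.2156] op 0.294 F [ 0.6 -0.5  0.1]
9+1 x [[0.016, 0.005, -1.572],[-0.002, -0.108, 0.05],0.1]
rows 10
```

View pics/s25.png

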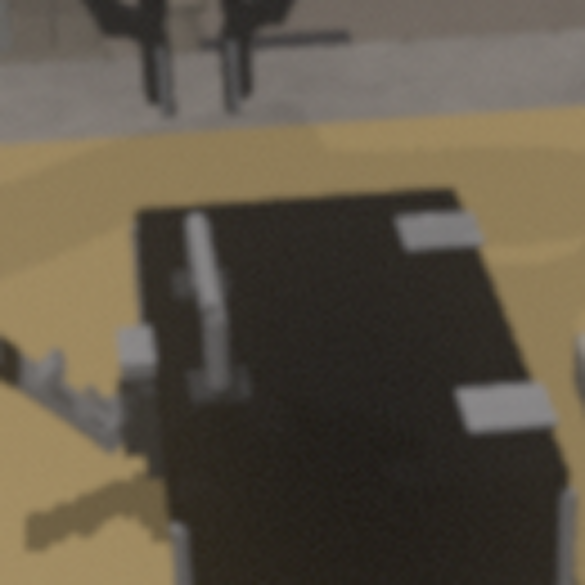

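View pics/t25.png

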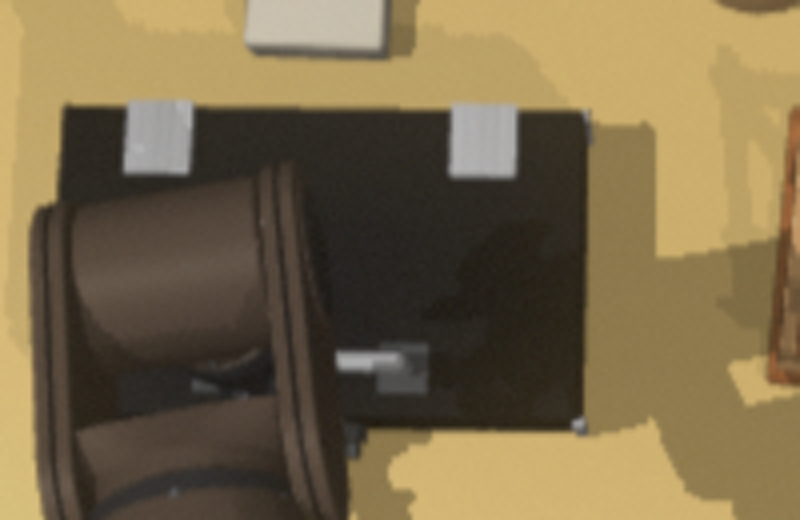

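```bash
python3 - <<'E'
from h import *
c=undo('t16')
W=[b(-.177,.015,.086),b(-.177,-.015,.086),b(-.110,-.015,.04),b(-.110,.015,.04),b(-.177,.015,.086)]
overlay(c,'t16l',(150,220,230,300),7,[np.array(W)])
c=undo('s25')
overlay(c,'s25l',(150,150,260,230),6,[np.array(W)])
E
```

```text
(no output)
```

View pics/t16l.png

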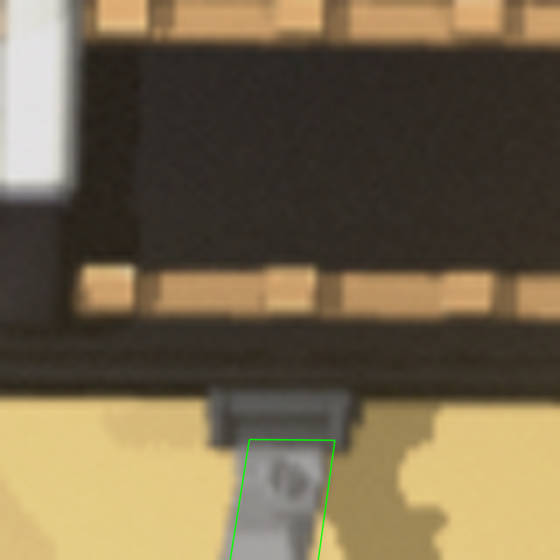

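View pics/s25l.png

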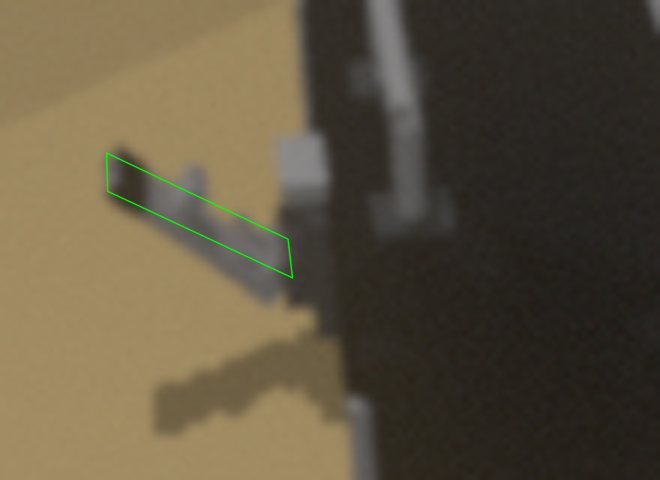

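Request:
arm_command:
  steps:
    - [[0.016,0,-1.572],[-0.002,-0.108,0.05],0.1]
    - [[0.016,0,-1.572],[-0.002,-0.108,0.05],0.1]
    - [[0.016,0,-1.572],[-0.002,-0.108,0.05],0.1]
    - [[0.016,0,-1.572],[-0.002,-0.108,0.05],0.1]
    - [[0.016,0,-1.572],[-0.002,-0.108,0.05],0.1]
    - [[0.016,0,-1.572],[-0.002,-0.108,0.05],0.1]
    - [[0.016,0,-1.572],[-0.002,-0.108,0.05],0.1]
    - [[0.016,0,-1.572],[-0.002,-0.108,0.05],0.1]
    - [[0.016,0,-1.572],[-0.002,-0.108,0.05],0.1]
    - [[0.016,0,-1.572],[-0.002,-0.108,0.05],0.1]
    - [[0.016,0,-1.572],[-0.002,-0.108,0.05],0.1]

```text
time: 42.05
eef_pos: [0.3822, 0.197, 0.1587]
tcp_rot: [0.0, 1.0, -0.003, -0.004]
contact_force: [-0.8, 0.1, -0.4]
opening: 0.548
```

Request:
arm_command:
  steps:
    - [[0,0,0],[-0.003,0.003,0.04],0.1]
    - [[0,0,0],[-0.003,0.003,0.08],0.1]
    - [[0,0,0],[-0.003,0.003,0.094],0.1]
    - [[0,0,0],[-0.003,0.003,0.094],0.1]
  force: 40

```text
time: 42.55
eef_pos: [0.3838, 0.1993, 0.064]
tcp_rot: [0.001, 1.0, -0.003, -0.005]
contact_force: [0.8, 0.4, 0.3]
opening: 0.548
```

```bash
python3 - <<'E'
from h import *
print(latchpose(.8)[0],get_state()['eef_pos'])
L=[latchpose(t) for t in np.linspace(.75,.2,8)]
rows([(p+[0,.002,0],Q) for p,Q in L],-1)
c=snap('side','s26',(150,100,280,230),4.5)
E
```

```text
[0.38578649 0.19788646 0.06452321] [0.38383333 0.19926729 0.06404096]
t 42.55 p [0.3838 0.1993 0.064 ] op 0.548 F [0.8 0.4 0.3]
[[-0.01, -0.01, -0.0], [-0.004, 0.001, -0.003], -1]
[[-0.01, -0.01, -0.0], [-0.008, 0.001, -0.008], -1]
[[-0.01, -0.01, -0.0], [-0.011, 0.001, -0.012], -1]
[[-0.01, -0.01, -0.0], [-0.016, 0.001, -0.016], -1]
[[-0.01, -0.01, -0.0], [-0.02, 0.001, -0.019], -1]
[[-0.01, -0.01, -0.0], [-0.025, 0.0, -0.022], -1]
[[-0.01, -0.01, -0.0], [-0.03, 0.0, -0.025], -1]
[[-0.01, -0.01, -0.0], [-0.035, 0.0, -0.027], -1]
```

View pics/s26.png

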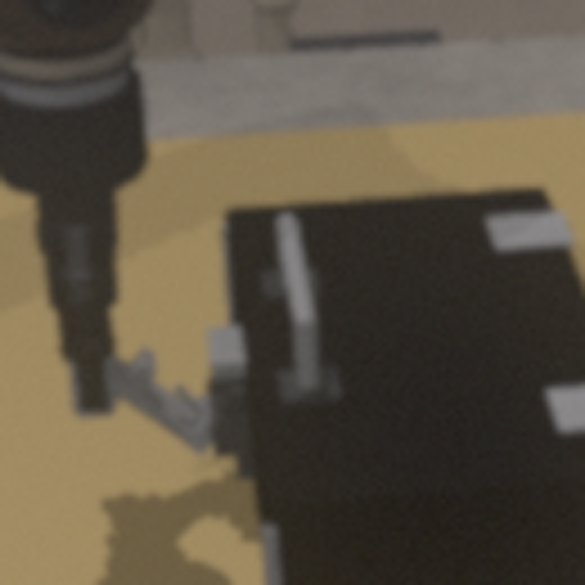

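Request:
arm_command:
  steps:
    - [[0,0,0],[0,0,0],-1]
    - [[0,0,0],[0,0,0],-1]
    - [[0,0,0],[0,0,0],-1]
    - [[0,0,0],[0,0,0],-1]

```text
time: 43.1
eef_pos: [0.3858, 0.203, 0.0674]
tcp_rot: [0.002, 1.0, 0.002, -0.002]
contact_force: [-2.6, 12.9, 0.3]
opening: 0.339
```

Request:
arm_command:
  steps:
    - [[0,0,0],[-0.004,0,-0.003],-1]
    - [[0,0,0],[-0.008,0,-0.008],-1]
    - [[0,0,0],[-0.011,0,-0.012],-1]
    - [[0,0,0],[-0.016,0,-0.016],-1]
    - [[0,0,0],[-0.02,0,-0.019],-1]
    - [[0,0,0],[-0.025,0,-0.022],-1]
    - [[0,0,0],[-0.03,0,-0.025],-1]
    - [[0,0,0],[-0.035,0,-0.027],-1]
    - [[0,0,0],[-0.035,0,-0.027],-1]

```text
time: 44.22
eef_pos: [0.4221, 0.2033, 0.0952]
tcp_rot: [0.003, 1.0, 0.003, -0.001]
contact_force: [-0.6, 4.8, -3.1]
opening: 0.34
```

```bash
python3 - <<'E'
from h import *
print(latchpose(.2)[0],get_state()['eef_pos'])
c=snap('side','s27',(150,100,280,230),4.5)
E
```

```text
[0.41906251 0.19784986 0.09104916] [0.42205117 0.20331481 0.09521434]
```

View pics/s27.png

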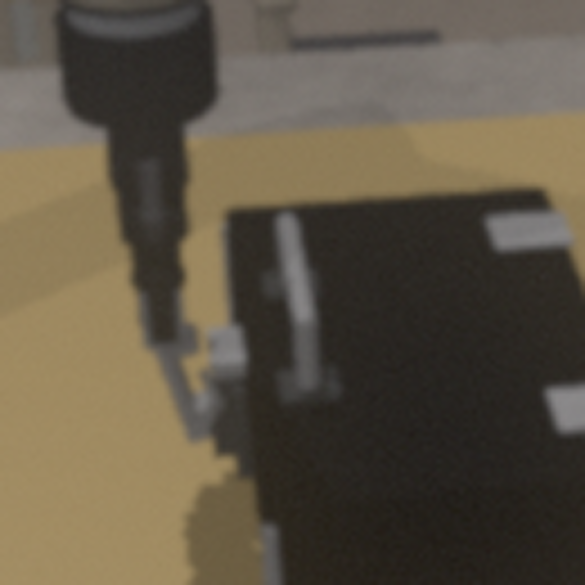

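Request:
arm_command:
  steps:
    - [[0,0,0],[0,0,0],0]
    - [[0,0,0],[0,0,0],0]
    - [[0,0,0],[0,0,0],0]
    - [[0,0,0],[0.01,0,-0.05],0]
    - [[0,0,0],[0.02,0,-0.1],-1]
    - [[0,0,0],[0.02,0,-0.1],-1]
    - [[0,0,0],[0.02,0,-0.1],-1]

```text
time: 45.15
eef_pos: [0.402, 0.2027, 0.1949]
tcp_rot: [0.003, 1.0, 0.002, -0.001]
contact_force: [-0.3, 0.1, -0.8]
opening: 0.0
```

```bash
python3 - <<'E'
from h import *
c=snap('side','s28',(150,100,280,230),4.5)
plan([(b(-.152,.003,.105),DOWN,-1,0),(b(-.137,.003,.105),DOWN,-1,0)])
E
```

```text
t 45.2 p [0.4015 0.2026 0.194 ] op 0.003 F [ 0.5 -0.1 -0.7]
2+0 x [[0.004, -0.004, -0.006],[-0.002, -0.002, 0.089],-1]
1+0 x [[0.004, -0.004, -0.006],[-0.017, -0.002, 0.089],-1]
rows 3
```

View pics/s28.png

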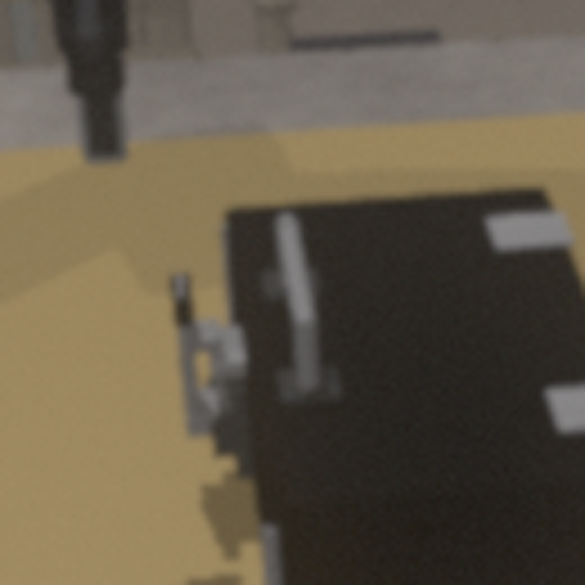

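Request:
arm_command:
  steps:
    - [[0,0,0],[0,0.06,-0.06],-1]
    - [[0,0,0],[0,0.12,-0.1],-1]
    - [[0,0,0],[0,0.18,-0.1],-1]
    - [[0,0,0],[0.03,0.24,-0.1],-1]
    - [[0,0,0],[0.06,0.3,-0.1],-1]
    - [[0,0,0],[0.1,0.36,-0.1],-1]
    - [[0,0,0],[0.13,0.4,-0.1],-1]
    - [[0,0,0],[0.13,0.4,-0.1],-1]

```text
time: 46.2
eef_pos: [0.2716, 0.6046, 0.2927]
tcp_rot: [0.001, 1.0, 0.0, -0.004]
contact_force: [0.1, -0.4, -0.4]
opening: 0.002
```

```bash
python3 - <<'E'
from h import *
c=snap('side','s29',(100,110,450,400),2.2); t=snap('top','t29',(100,110,440,310),2.3)
for n,cc,o in(('side',c,undo('sideA')),('top',t,undo('topA'))):
    d=np.abs(cc['frame'].astype(int)-o['frame']).max(2)
    if n=='side': print('latch',d[150:215,185:215].max(),d[150:215,185:215].mean(),'bystanders',d[170:340,340:440].mean())
    else: print('latch',d[270:290,175:200].mean(),'lid',d[195:275,125:255].mean(),'byst',d[125:190,170:390].mean(),'handle',d[250:270,155:220].mean())
E
```

```text
latch 37 1.9415384615384614 bystanders 2.1097647058823528
latch 3.038 lid 2.3851923076923076 byst 3.0657342657342657 handle 2.203076923076923
```

View pics/s29.png

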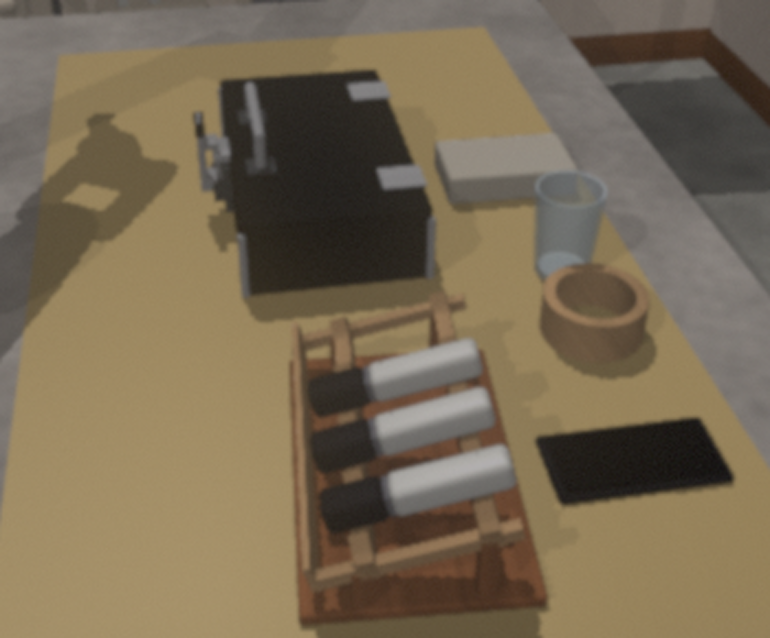

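View pics/t29.png

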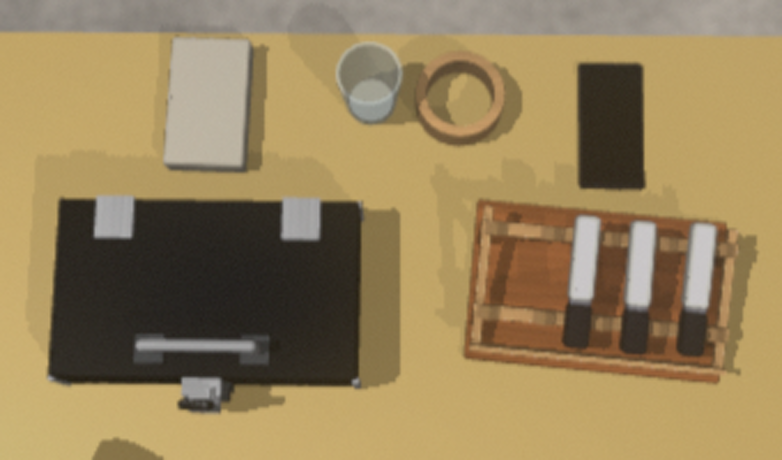

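```bash
python3 - <<'E'
from h import *
t=undo('t29')
im=t['frame'].astype(float).mean(2)
W=[]
for y0 in(-.09,-.03,.03):
    for y in(-.013,.013): W.append(ramp([[-.07,y0+y,.026],[.07,y0+y,.026]]))
    W.append(ramp([[-.07,y0-.013,.026],[-.07,y0+.013,.026]]));W.append(ramp([[.07,y0-.013,.026],[.07,y0+.013,.026]]))
overlay(t,'t30',(300,190,430,285),6,W)
# lateral measurement: white section at ramp x=.03
for y0 in(-.09,-.03,.03):
    ys=np.linspace(y0-.03,y0+.03,121); 
    o=[]
    for x in (.0,.02,.06):
        uv=proj(t,ramp(np.c_[np.full(121,x),ys,np.full(121,.026)])).astype(np.float32)
        v=cv2.remap(im.astype(np.float32),uv[:,:1],uv[:,1:],cv2.INTER_LINEAR)[:,0]
        m=v>150; o.append((round(ys[m].min()-y0,4),round(ys[m].max()-y0,4)) if m.any() else None)
    print(y0,o)
E
```

```text
-0.09 [(np.float64(-0.012), np.float64(0.0105)), (np.float64(-0.012), np.float64(0.0105)), (np.float64(-0.0115), np.float64(0.011))]
-0.03 [(np.float64(-0.0115), np.float64(0.011)), (np.float64(-0.011), np.float64(0.0115)), (np.float64(-0.0095), np.float64(0.0125))]
0.03 [(np.float64(-0.012), np.float64(0.0105)), (np.float64(-0.012), np.float64(0.0105)), (np.float64(-0.0115), np.float64(0.0105))]
```

View pics/t30.png

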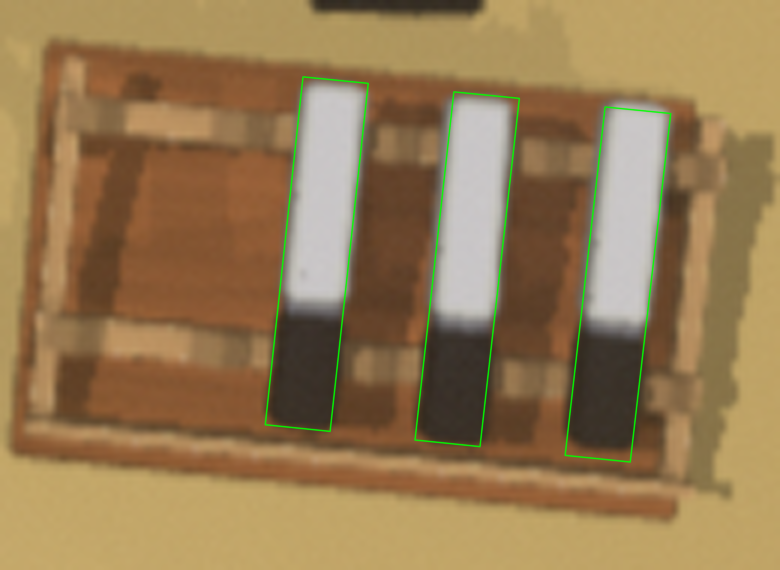

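```bash
python3 - <<'E'
from plant import *
print(sign_off()); print(get_state()['time'])
E
```

```text
the job is handed in; nothing more can be done
None
the job is handed in; nothing more can be done
```

The job is done and handed in after about 46 s of the 210 s allowed. I opened the latch and raised the lid upright. The box held three markers, which I laid in channels 0, 1 and 2 of the stand with their caps at the lower end. Then I shut the lid and snapped the latch closed.

**Last checks before handing in:**
- **Markers:** the top camera shows all three flat on both rails. They are within about 2 mm of their channel centres sideways and within a few mm of centre along the slope. The one in channel 0 lies about 3–4 mm upslope, the least centred.
- **Box:** lid, handle and latch match the starting pictures. I judged the shut latch from the pictures only and did not push on it to confirm.
- **Other objects:** the phone, glass, tape roll and paper pad show no visible change from the start.
- **Robot:** it stands clear of everything.

**Disagreements:** the side camera differed from the top camera by about 1–2 px, so I used the top camera for placing. When I gripped the latch, it turned out to be about 4–5 mm further along y than my box estimate. The first regrasp of the handle was too shallow, so I redid it deeper before lowering the lid.

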